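Set up a ceramic plaque for its raking-light record photograph

ROBOT

A 7-joint arm with a two-finger parallel gripper is mounted at the origin on the work surface. World frame = base frame: x ahead of the robot, y to its left, z up, the work surface at z = 0. Lengths are in m, angles in rad, forces in N, time in s.
With the tool pointing down it reaches from about 0.425 to 1.025 m from the base axis. Payload 9.4 kg.
Tool frame: the origin (TCP) lies on the centre line of the jaws, within the pads' length; the fingertips stand env.nose_length ahead of it and the grasp point (between the pads) lies 6 mm ahead of it (env.nose_length is the distance from the TCP to the fingertips, in m); z points along the fingers, y is the line along which they close (so a half turn about z gives the same grasp; the last joint's range is limited). The gripper opens to 93 mm and grips with 3 to 60 N. Pads are 15 mm wide; open, the fingers measure 128 mm over their backs; the gripper's body (75 mm by 188 mm) begins 65 mm behind the grasp point.
Start: joints at [-1.22, 0.599, -0.003, 1.599, 0.002, 0.943, -0.08], TCP at [0.301, 0.66, 0.204] pointing down, gripper open.
Joint ranges: [-2.57, 2.57], [-0.35, 1.97], [-1.29, 1.29], [0.11, 2.56], [-1.05, 4.19], [0.11, 1.86], [-2.63, 2.63]. Speed limits (rad/s): [2.22, 2.22, 3.01, 3.01, 3.14, 3.14, 3.14].

INTERFACE

Orientations are given as a unit quaternion [w, x, y, z].
In Python, from workcell import readout, viewer, env, nets gives the robot as it stands.
- The arm moves only by the tool arm_command, never from a script. Its argument "targets" is a list of rows, each a list of 7 numbers: the turn, a rotation vector about the world's x, y, z in degrees, then the shift along the world's x, y, z in units of 40 mm (1.0 is 40 mm), then the closure in counts, from 0 (fully open) to 255 (shut). A call has 1 to 20 rows; each row shifts and turns the commanded pose from where the row before left it; what a row does not reach is not made up. A row lasts 1/10 s, in which the tool goes at most 50 mm and 8.59 degrees, less where a joint would pass 70% of its speed; a pose out of reach is approached as far as the arm can. A call is refused whole if a number of a shift passes 1 or a number of a turn 8.59, either way. A call with a gripper value outside its range is refused whole. The fingers move at their own pace and stop on an object; "newtons" is the grip in N (left out, the last holds). Time passes only in rows, so rows that do not move let the fingers close. It gives the time, the measured TCP pose, the force and the opening at its end, in the units of the state.
- readout.state(): the state, without advancing time (a new reading comes with each control period).
- viewer.get_image(name): name is "side" or "top"; returns the picture (480x640x3 uint8, red, green, blue); there is no depth.
- viewer.get_calibration(name): a dict with "fx", "fy", "cx", "cy" (pixels), "k1" (the pictures are not rectified: a ray, as slopes to the right and down, at radius r is drawn at 1 + k1 r^2 times it, then the intrinsics apply), "extrinsics" (4x4, takes a point from camera to world coordinates). Camera axes: x right, y down, z forward; pixel columns grow to the right and rows downward; lengths in m; the calibration is good to about 2 mm. A picture is of the moment at which its call begins. get_calibration takes no time and is no camera call.
- env.job_done(): hands the job in, once; it reports no verdict.
Trained networks look in the newest picture that a camera, given by its name, has taken for a name from the list of things; names that differ only in an ending like _2 or _b are one class to them, and where a whole thing is asked for, a point or a joint stands for the part that bears it (a point fixed in the world has none). Each returns a list of dicts, best first, with "conf" (0 to 1); they miss things now and then, are a little off and sometimes report something else, mostly with a low value. They report only what shows in the picture. A call takes as long as a camera call. They do not tell look-alikes from the thing itself.
- nets.spot_in(name, camera): "point" ([row, column] as shares, 0 to 1, of the picture: columns of its width, rows of its height, amid what is visible of it).
- nets.masks_of(name, camera): "pixels" (480x640 bool, what is visible of it) and "point" ([row, column] as shares, 0 to 1, of the picture: columns of its width, rows of its height, amid what is visible of it).
The state is a dict: "clock": time; "joints": joint angles; "qvel": joint speeds; "joint_torque": joint torques, N m; "eef_pos": TCP position; "eef_rot": TCP orientation; "force": force on the tool from outside, world axes, zero at the start; "torque": the same for the moment, N m; "gripper_width": opening from 0.0 (shut) to 1.0 (fully open).
Only numpy, scipy, OpenCV 4.12 (cv2) and the standard library are available. Lean on these libraries where they do the work, as an engineer would, in place of code of your own. Each camera call takes 0.05 s, during which the arm holds its last target. There are 200 camera calls.

TASK

The stoneware plaque with the hanging lug lies face down on its foam pad. Rest it, plain end down, on the slant easel and let go to change your grip, then stand it on its plain end leaning back against the middle of the front of the low grey backboard, decorated face towards the camera, and leave it leaning there. Bring the arm of the LED lamp down to 45 degrees and leave the other objects where they are.

Things in the scene. Friction and masses are not known exactly. Their poses are not given: they have to be found in the camera images.
- plaque: flat clay slab 0.27 kg: white glazed face with round relief, bare brick-red back. Body 155 x 58 x 12 mm with parallel sides; a round lug 44 mm wide on one end makes 180 mm overall. Origin: middle of length and width, on the face; x to the lug, y across, z out of the back: plain end x -90 mm, sides straight to x +65, back z +12, centre of mass x -5. Starts face down (z up) on the pad
- plaque_foot (a point): middle of the plaque's plain end (its foot when it stands), 6 mm from face and back; same axes as the plaque
- pad: fixed grey foam pad under the plaque, 110 mm long (x) by 36 mm wide (y), 25 mm high, narrower than the plaque so that fingers reach past its sides. Origin at the middle of its underside on the table, z up; x runs nearly along the plaque
- easel: fixed slant easel of light wood. The slope, a board 40 mm wide (y), 120 mm long, faces its -x and rises towards its +x at 50 degrees from the table, its top 122 mm high. A 50 mm wide ledge at the bottom stands 17 mm square out of the slope. Base board 150 (x) by 84 (y) by 10 mm. Origin: middle of the underside, z up
- easel_corner (a point): middle of the inner corner where the easel's slope meets its ledge, 30 mm above the table and 55 mm from the easel's origin towards its -x; same axes as the easel. A slab seated on the easel has its end on the ledge and lies flat on the slope
- backboard: fixed low upright board, painted grey, 240 mm wide (y), 105 mm high, 16 mm thick, on two small feet at its rear. Origin: at table level, middle of the foot of its front face; x points horizontally out of the front face, to the camera side, away from the robot; z up. Feet and braces reach 75 mm behind the front face
- lamp_arm (a joint): angle of the lamp's arm above the horizontal, rad: 0 lies level, 1.571 stands straight up; 45 degrees is 0.785. A stiff friction hinge (about 0.5 N m) that stays where it is left; starts nearly upright
- lamp_hinge (a point): centre of the lamp's hinge, 45 mm above the table, over the middle of a round base of 46 mm radius. x axis horizontal: the arm reaches towards -x and comes down in the plane of x and z; y is the hinge axis, z up
- lamp_head (a point): centre of the lamp's head, an aluminium tube 20 mm thick and 130 mm long lying along the hinge axis, across the end of the arm, 160 mm from the hinge. The arm (a bar 10 mm wide) joins it at its middle. y runs along the tube; at joint value 0 the axes are those of lamp_hinge and they turn with the arm
- bowl: blue bowl, 104 mm across, 45 mm high, leave alone; origin under its centre
- vase: white vase, 72 mm across, 120 mm high, leave alone; origin under its centre
- woodbowl: wooden bowl, 110 mm across, 50 mm high, leave alone; origin under its centre
- tile: another tile of the same clay and glaze, 115 by 85 by 12 mm, without a lug, lying flat, glaze down, leave alone; origin under its centre
- brush: flat dusting brush 170 mm long, lying flat, leave alone; origin under its middle
- beaker: small clay beaker, 62 mm across, 75 mm high, leave alone; origin under its centre
Mind the look-alikes: they are no part of the job. Leave any turquoise look-alike of the plaque alone.

How it is judged:
On the way:
1. the plaque rests on the easel, plain end down near the ledge, and the fingers have let go of it (contact force between plaque and easel above 0.5 N and contact force between plaque and the fingers below 0.02 N and angle between plaque's own x axis and vertical between 0.4 and 1 rad and distance between plaque_foot and easel_corner below 0.04 m and linear speed of plaque below 0.02 m/s), for 0.2 s.
At the end, for the whole second after the job is handed in: The plaque stands on its plain end on the table, let go and still, leaning back 6 to 30 degrees from upright with its back against the front of the backboard, its glazed face away from the board, its foot within 60 mm sideways of the board's middle; the lamp arm stays at 45 degrees, give or take 7 (angle between plaque's own x axis and vertical between 0.1 and 0.53 rad and angle between plaque's own z axis and vertical above 1.62 rad and contact force between plaque and backboard above 0.05 N and x of plaque_foot in the frame of backboard above 0.01 m and y of plaque_foot in the frame of backboard between -0.06 and 0.06 m and height (world z) of plaque_foot below 0.012 m and linear speed of plaque below 0.02 m/s and angular speed of plaque below 0.1 rad/s and contact force between plaque and the fingers below 0.02 N and value of joint lamp_arm between 0.665 and 0.905 rad); the robot touches nothing.
It fails at once if another object is shifted by more than 30 mm (distance of any of bowl, vase, woodbowl, tile, brush, beaker from where it was at the start of the episode above 0.03 m).
It also fails if it takes over 72 s, if anything falls off the work surface, if the arm or the gripper's body presses on something with over 40 N, if the wrist force passes 120 N, or if a joint passes its speed limit or range.

## Working session

There is one attempt and no reset: what is moved stays moved. The work goes in short steps, Python scripts to look and compute and a tool call to move; the robot and the scene stay as the last step left them, time stands still between calls to the robot, and variables do not carry over. Pictures are saved under pics/ and viewed, on a budget of 10 in all, crops included, one or two more only if the job needs it, and the job is handed in when it is done.

Besides the shell and the picture viewer there is one more tool, called after "Request:" as name(argument=value, ...), one argument or row to a line, values as JSON. arm_command: Moves the arm, as the interface text tells. Its arguments: {"type":"object","properties":{"targets":{"type":"array","items":{"type":"array","items":{"type":"number"}}},"newtons":{"type":"number"}},"required":["targets"]}

```bash
mkdir -p pics; ls; python3 - <<'E'
from workcell import readout, viewer, env, nets
import cv2,numpy as np
print(readout.state(), env.nose_length)
for c in("side","top"):
    im=viewer.get_image(c); cv2.imwrite(f"pics/{c}0.png",im[:,:,::-1]); k=viewer.get_calibration(c); print(c,{a:(np.round(b,4).tolist()) for a,b in k.items()})
E
```

```text
pics
{'clock': 0.0, 'joints': array([-1.219698  ,  0.6001195 , -0.00254316,  1.60010901,  0.00180456,
        0.94289026, -0.07981497]), 'qvel': array([-0.00048793,  0.00177861, -0.00059101,  0.00114713,  0.00030853,
        0.00100609, -0.0003048 ]), 'joint_torque': array([-1.35332386e-03, -7.65065503e+01,  1.49674974e+00, -2.52349520e+01,
       -5.24842122e-02,  1.65837369e-02,  1.53723545e-04]), 'eef_pos': array([0.30059182, 0.659202  , 0.2027715 ]), 'eef_rot': array([-9.06838349e-05,  2.12249213e-01,  9.77215274e-01, -7.56594687e-04]), 'force': array([-0.55416216, -0.03627888, -0.44507209]), 'torque': array([-0.01328524,  0.05214966,  0.03821251]), 'gripper_width': 0.9995668215450361} 0.025
side {'fx': 495.9719, 'fy': 495.9719, 'cx': 317.6931, 'cy': 239.8643, 'k1': -0.1308, 'extrinsics': [[0.8895, -0.2642, 0.3729, 0.0877], [-0.4568, -0.4887, 0.7434, -0.9207], [-0.0142, -0.8315, -0.5553, 0.7163], [0.0, 0.0, 0.0, 1.0]]}
top {'fx': 447.9672, 'fy': 447.9672, 'cx': 319.4366, 'cy': 240.9778, 'k1': -0.094, 'extrinsics': [[-0.0164, -0.9964, 0.0831, 0.4476], [-0.9998, 0.0176, 0.0133, -0.0662], [-0.0147, -0.0829, -0.9965, 0.998], [0.0, 0.0, 0.0, 1.0]]}
```

View pics/side0.png

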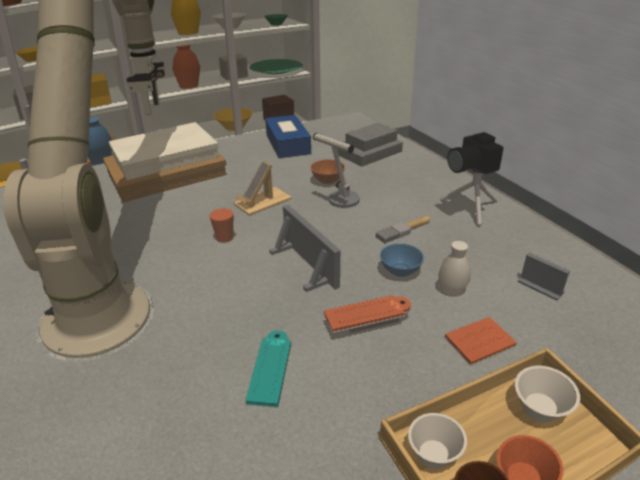

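View pics/top0.png

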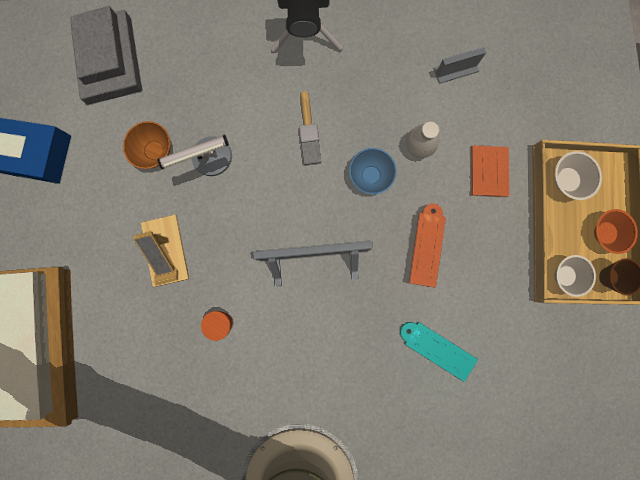

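The side view shows the brick-red plaque at (367,313), the turquoise look-alike at (270,368), the backboard at (310,245), the easel at (262,190) and the lamp at (340,170). In the top view the plaque is at (427,245) with its lug up, which is +x. The board's front also faces +x, and the easel's slope faces the robot.

Next I'll fit the poses by matching model silhouettes to the network masks.

```bash
cat > h.py <<'E'
import numpy as np,cv2
from scipy.optimize import minimize
from scipy.spatial.transform import Rotation as R
from workcell import readout, viewer, env, nets
CAL={c:viewer.get_calibration(c) for c in("side","top")}
def proj(P,c):
    k=CAL[c];E=k["extrinsics"];q=(np.asarray(P,float)-E[:3,3])@E[:3,:3];s=q[:,:2]/q[:,2:]
    s=s*(1+k["k1"]*(s**2).sum(1,keepdims=True));return s*[k["fx"],k["fy"]]+[k["cx"],k["cy"]]
def ray(uv,c,z):
    k=CAL[c];E=k["extrinsics"];d=(np.array(uv,float)-[k["cx"],k["cy"]])/[k["fx"],k["fy"]];s=d.copy()
    for _ in range(20): s=d/(1+k["k1"]*(s@s))
    v=E[:3,:3]@[*s,1];o=E[:3,3];return o+v*(z-o[2])/v[2]
def box(x0,x1,y0,y1,z0,z1): return np.array([[x,y,z] for x in(x0,x1) for y in(y0,y1) for z in(z0,z1)])
a=np.radians(50);cx,cz=-.055,.03
def slopebox(s0,s1,n0,n1,w):
    return np.array([[cx+s*np.cos(a)-n*np.sin(a),y,cz+s*np.sin(a)+n*np.cos(a)] for s in(s0,s1) for n in(n0,n1) for y in(-w,w)])
t=np.linspace(0,2*np.pi,24)
lug=np.array([[.068+.022*np.cos(u),.022*np.sin(u),z] for u in t for z in(0,.012)])
M={"plaque":[box(-.09,.065,-.029,.029,0,.012),lug],
   "easel":[box(-.075,.075,-.042,.042,0,.01),slopebox(0,.12,-.008,0,.02),slopebox(-.008,0,-.008,.017,.025)],
   "backboard":[box(-.016,0,-.12,.12,0,.105)]}
def render(parts,T,c,dil=0):
    m=np.zeros((480,640),np.uint8)
    for p in parts:
        h=cv2.convexHull((proj(T(p),c)*16).astype(np.int32)); cv2.fillConvexPoly(m,h,1,shift=4)
    return m>0
def iou(p,q): return (p&q).sum()/max(1,(p|q).sum())
def planar(z): return lambda x:(lambda P:P@R.from_euler("z",x[2]).as_matrix().T+[x[0],x[1],z])
def fit(parts,mk,masks,x0,step):
    f=lambda x:-sum(iou(render(parts,mk(x),c),m) for c,m in masks.items())
    x=np.array(x0,float)
    for s in(1,.3):
        r=minimize(f,x,method="Nelder-Mead",options=dict(initial_simplex=np.vstack([x]+[x+s*np.eye(len(x))[i]*step[i] for i in range(len(x))]),xatol=1e-5,fatol=1e-5,maxiter=400)); x=r.x
    return x,-r.fun/len(masks)
E
cat > m.py <<'E'
from h import *
for c in CAL: viewer.get_image(c)
mm={}
ims={c:viewer.get_image(c) for c in CAL}
for n in ["plaque","easel","backboard","lamp_head","lamp_hinge"]:
  for c in CAL:
    for i,d in enumerate(nets.masks_of(n,c)):
        col=ims[c][d["pixels"]].mean(0).round()
        print(n,c,round(d["conf"],2),(np.array(d["point"])*[480,640]).round(),d["pixels"].sum(),col)
        if (n,c) not in mm and (n!="plaque" or col[0]>col[1]): mm[n,c]=d["pixels"]
np.savez("masks.npz",**{f"{a}-{b}":v for (a,b),v in mm.items()})
g={"plaque":([427,245],.025,0),"easel":([160,250],.0,0),"backboard":([312,245],0,0)}
for n,(uv,z,w) in g.items():
    p=ray(uv,"top",z+.03); ms={c:mm[n,c] for c in CAL if (n,c) in mm}
    for use in (ms,{k:v for k,v in ms.items() if k=="top"}):
        print(n,list(use),[np.round(v,4) for v in fit(M[n],planar(z),use,[p[0],p[1],w],[.02,.02,.15])])
for uv in([160,163],[228,140],[195,150]): print(ray(uv,"top",.2))
print(ray([213,157],"top",.02))
E
python3 m.py
```

```text
plaque side 0.96 [372. 270.] 2237 [ 56. 135. 123.]
plaque side 0.6 [315. 365.] 1942 [162.  95.  69.]
plaque side 0.44 [188. 342.] 982 [102.  98.  91.]
plaque top 0.92 [248. 428.] 2226 [180.  98.  62.]
plaque top 0.61 [349. 441.] 2158 [ 54. 161. 151.]
easel side 0.92 [195. 263.] 1360 [138. 117.  88.]
easel side 0.69 [150. 337.] 499 [110. 104.  95.]
easel side 0.51 [326. 374.] 212 [77. 71. 65.]
easel top 0.76 [249. 162.] 2551 [161. 134.  90.]
backboard side 0.6 [250. 313.] 2994 [80. 79. 75.]
backboard side 0.35 [223. 222.] 638 [122.  77.  58.]
backboard top 0.96 [255. 316.] 1576 [103. 104. 104.]
backboard top 0.47 [324. 217.] 738 [176.  88.  48.]
lamp_head side 0.66 [145. 337.] 542 [110. 103.  94.]
lamp_head top 0.65 [153. 192.] 762 [165. 156. 145.]
lamp_hinge side 0.83 [186. 341.] 974 [102.  98.  91.]
lamp_hinge top 0.76 [156. 205.] 1692 [125. 121. 116.]
plaque ['side', 'top'] [array([ 0.5176, -0.2883, -0.1662]), np.float64(0.9508)]
plaque ['top'] [array([ 0.5177, -0.2881, -0.1627]), np.float64(0.9681)]
easel ['side', 'top'] [array([0.5177, 0.298 , 0.2369]), np.float64(0.8652)]
easel ['top'] [array([0.5168, 0.2992, 0.2285]), np.float64(0.9216)]
backboard ['side', 'top'] [array([ 0.513 , -0.041 ,  0.0769]), np.float64(0.7375)]
backboard ['top'] [array([ 0.5126, -0.0375,  0.0701]), np.float64(0.6767)]
[0.66428847 0.23735633 0.2       ]
[0.70395633 0.10995181 0.2       ]
[0.68684473 0.17152394 0.2       ]
[0.7232856  0.18355549 0.02      ]
```

```bash
cat > m2.py <<'E'
from h import *
Z=np.load("masks.npz")
M["backboard"]+= [box(-.075,0,s*.08-.008,s*.08+.008,0,.008) for s in(1,-1)]+[np.array([[-.07,y,.005],[-.016,y,.005],[-.016,y,.08]]) for y in(.08,-.08)]
x,q=fit(M["backboard"],planar(0),{c:Z["backboard-"+c] for c in CAL},[.513,-.039,.073],[.01,.01,.05]);print("bb",x.round(4),q)
base=np.array([[.046*np.cos(u),.046*np.sin(u),z] for u in t for z in(0,.012)])
head=np.array([[.16+.01*np.cos(u),y,.01*np.sin(u)] for u in t for y in(-.065,.065)])
def lampT(v):
    # head/arm given in arm coords (r along arm); rotate, mark by third trick
    Rz=R.from_euler("z",v[2]).as_matrix();s,c_=np.sin(v[3]),np.cos(v[3])
    def arm(P): return np.c_[-(P[:,0]*c_-P[:,2]*s),P[:,1],.045+P[:,0]*s+P[:,2]*c_]@Rz.T+[v[0],v[1],0]
    return arm,(lambda P:P@Rz.T+[v[0],v[1],0])
armp=box(0,.16,-.005,.005,-.005,.005);post=box(-.012,.012,-.012,.012,0,.05)
def rl(v,c,headonly=False):
    A,B=lampT(v)
    m=render([head,armp],A,c)
    return m|render([base,post],B,c)
def f(v): return -sum(iou(rl(v,c),Z["lamp_hinge-"+c]|Z["lamp_head-"+c]) for c in CAL)
v0=np.array([.72,.18,.3,1.3]);best=None
for _ in range(3):
    r=minimize(f,v0,method="Nelder-Mead",options=dict(initial_simplex=np.vstack([v0]+[v0+np.eye(4)[i]*[.01,.01,.1,.1][i] for i in range(4)]),xatol=1e-5,fatol=1e-5));v0=r.x
print("lamp",v0.round(4),r.fun/2)
A,B=lampT(v0); print("head",A(np.array([[.16,0,0],[.16,.065,0],[.16,-.065,0]])).round(4))
P=dict(plaque=([.5176,-.2882,-.1645],.025),easel=([.5172,.2986,.233],0),backboard=(x,0))
out=[]
for c in CAL:
    im=viewer.get_image(c)[:,:,::-1].copy(); im=cv2.resize(im,None,fx=2,fy=2)
    for n,(p,z) in P.items():
        for part in M[n]:
            h=cv2.convexHull((proj(planar(z)(p)(part),c)*2).astype(np.int32)); cv2.polylines(im,[h],1,(0,255,0),1)
    for p,T in((head,A),(armp,A),(base,B)): cv2.polylines(im,[cv2.convexHull((proj(T(p),c)*2).astype(np.int32))],1,(255,0,255),1)
    out.append(im[240:680,400:850] if c=="side" else im[250:600,220:920])
h=out[0]; o=np.zeros((600,800,3),np.uint8); s0=cv2.resize(h,None,fx=.62,fy=.62); o[:s0.shape[0],:s0.shape[1]]=s0
s1=cv2.resize(out[1],(640,320)); o[275:595,:640]=s1
cv2.imwrite("pics/ov.png",o)
E
python3 m2.py
```

```text
bb [ 0.5141 -0.0397  0.073 ] 0.8204446390083385
lamp [0.7309 0.1906 0.3285 1.2666] -0.9043711782473918
head [[0.6856 0.1751 0.1977]
 [0.6646 0.2366 0.1977]
 [0.7065 0.1136 0.1977]]
```

View pics/ov.png

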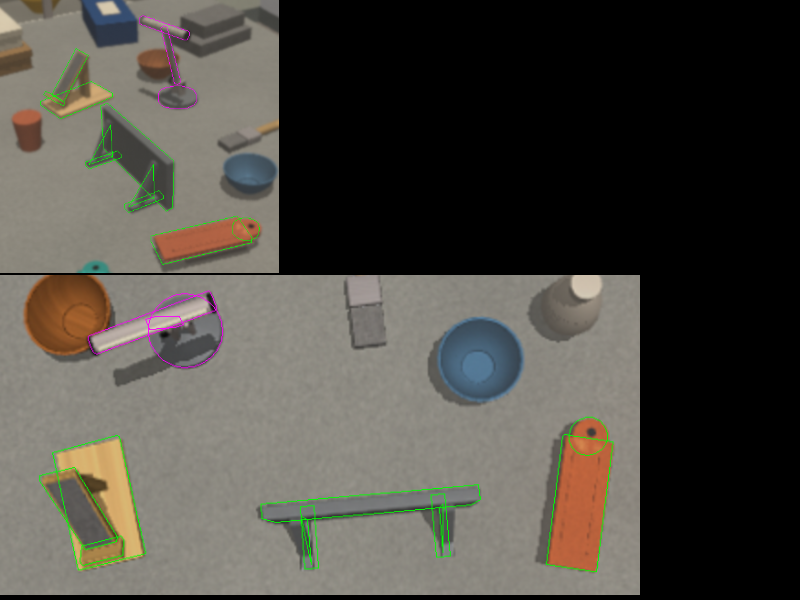

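The overlay agrees well with the picture: plaque, easel, board and lamp outlines all lie on their objects. I'll do the lamp first, as it's nearest.

```bash
cat > p.py <<'E'
from h import *
PL=(np.array([.5176,-.2882,.025]),-.1645);EA=(np.array([.5172,.2986,0]),.233);BB=(np.array([.5141,-.0397,0]),.073);LA=(np.array([.7309,.1906,.045]),.3285)
def Rz(w): return R.from_euler("z",w).as_matrix()
def toolR(yaw,pitch,flip=0):
    "tool pitched forward (deg) along heading yaw; y_tool along +-(heading's left)"
    d=np.radians(pitch);z=np.array([np.sin(d),0,-np.cos(d)]);y=np.array([0,1.,0])*(-1 if flip else 1)
    return Rz(yaw)@np.c_[np.cross(y,z),y,z]
def cur():
    s=readout.state();q=s["eef_rot"];return s["eef_pos"],R.from_quat([*q[1:],q[0]]),s
def way(name,grasp,Rt,frm=None):
    "grasp point (6 mm ahead of TCP)"
    p=np.asarray(grasp)-.006*Rt[:,2]
    p0,R0=frm if frm else cur()[:2]
    rv=np.degrees((R.from_matrix(Rt)*R0.inv()).as_rotvec());sh=(p-p0)/.04
    n=int(np.ceil(max(np.linalg.norm(rv)/8.5,np.abs(sh).max())))
    print(name,"tcp",p.round(4),"turn",rv.round(2),"shift",sh.round(3),"minrows",n);return p,R.from_matrix(Rt)
E
cat > s1.py <<'E'
from p import *
c,s=np.cos(LA[1]),np.sin(LA[1])
def hd(th,off=.035,up=0): return LA[0]+Rz(LA[1])@[-.16*np.cos(th),off,.16*np.sin(th)+up]
print(cur()[1].as_matrix().round(2))
for f in(0,1):
    T=toolR(LA[1]+np.pi/2,0,f); w=way("above",hd(1.2666,up=.09),T)
    w=way("down",hd(1.2666),T,w)
    for th in(1.1,.94,.77): w=way(f"{th}",hd(th),T,w)
E
python3 s1.py
```

```text
[[-0.91  0.41  0.  ]
 [ 0.41  0.91 -0.  ]
 [-0.    0.   -1.  ]]
above tcp [0.6742 0.2083 0.2937] turn [ -0.     0.   133.33] shift [  9.337 -11.285   2.25 ] minrows 16
down tcp [0.6742 0.2083 0.2037] turn [0. 0. 0.] shift [ 0.    0.   -2.25] minrows 3
1.1 tcp [0.6509 0.2003 0.1936] turn [0. 0. 0.] shift [-0.583 -0.199 -0.252] minrows 1
0.94 tcp [0.6303 0.1933 0.1802] turn [0. 0. 0.] shift [-0.516 -0.176 -0.335] minrows 1
0.77 tcp [0.6109 0.1867 0.1624] turn [0. 0. 0.] shift [-0.485 -0.165 -0.446] minrows 1
above tcp [0.6742 0.2083 0.2937] turn [  0.     0.   -46.67] shift [  9.337 -11.285   2.25 ] minrows 12
down tcp [0.6742 0.2083 0.2037] turn [0. 0. 0.] shift [ 0.    0.   -2.25] minrows 3
1.1 tcp [0.6509 0.2003 0.1936] turn [0. 0. 0.] shift [-0.583 -0.199 -0.252] minrows 1
0.94 tcp [0.6303 0.1933 0.1802] turn [0. 0. 0.] shift [-0.516 -0.176 -0.335] minrows 1
0.77 tcp [0.6109 0.1867 0.1624] turn [0. 0. 0.] shift [-0.485 -0.165 -0.446] minrows 1
```

Request:
arm_command(
  targets=[
    [0, 0, -3, 0.4, -0.5, 0.3, 0],
    [0, 0, -3, 0.6, -0.7, 0.3, 0],
    [0, 0, -3, 0.6, -0.7, 0.3, 0],
    [0, 0, -3, 0.6, -0.7, 0.3, 0],
    [0, 0, -3, 0.6, -0.7, 0.3, 0],
    [0, 0, -3, 0.6, -0.7, 0.25, 0],
    [0, 0, -3, 0.6, -0.7, 0.2, 0],
    [0, 0, -3, 0.6, -0.7, 0.2, 0],
    [0, 0, -3, 0.6, -0.7, 0.1, 0],
    [0, 0, -3, 0.6, -0.7, 0, 0],
    [0, 0, -3, 0.6, -0.7, 0, 0],
    [0, 0, -3, 0.6, -0.7, 0, 0],
    [0, 0, -3, 0.6, -0.75, 0, 0],
    [0, 0, -3, 0.6, -0.75, 0, 0],
    [0, 0, -3, 0.6, -0.75, 0, 0],
    [0, 0, -1.7, 0.55, -0.7, 0, 0],
    [0, 0, 0, 0, 0, 0, 0],
    [0, 0, 0, 0, 0, 0, 0],
  ],
  newtons=8,
)

```text
clock: 2.7
eef_pos: [0.6751, 0.2117, 0.294]
eef_rot: [0.0, 0.584, 0.812, 0.0]
force: [-0.1, 0.2, -0.1]
gripper_width: 0.999
```

```bash
python3 s1.py | tail -5; python3 -c "
from p import *;print(cur()[2])"
```

```text
above tcp [0.6742 0.2083 0.2937] turn [0.01 0.01 0.22] shift [-0.022 -0.087 -0.008] minrows 1
down tcp [0.6742 0.2083 0.2037] turn [0. 0. 0.] shift [ 0.    0.   -2.25] minrows 3
1.1 tcp [0.6509 0.2003 0.1936] turn [0. 0. 0.] shift [-0.583 -0.199 -0.252] minrows 1
0.94 tcp [0.6303 0.1933 0.1802] turn [0. 0. 0.] shift [-0.516 -0.176 -0.335] minrows 1
0.77 tcp [0.6109 0.1867 0.1624] turn [0. 0. 0.] shift [-0.485 -0.165 -0.446] minrows 1
{'clock': 2.7, 'joints': array([-0.5514969 ,  0.51225527,  0.26929185,  1.55448005, -0.14704823,
        1.09468127,  0.07697643]), 'qvel': array([-3.26730295e-02, -2.91065276e-03, -3.32612629e-02,  7.01808425e-03,
       -3.74802107e-03, -2.05132571e-05, -9.44690760e-04]), 'joint_torque': array([ 2.52004981e+00, -7.02973008e+01,  6.86969653e+00, -2.76214814e+01,
        1.44943516e-01, -8.05820891e-03,  4.07388434e-02]), 'eef_pos': array([0.67513355, 0.21173547, 0.29396141]), 'eef_rot': array([1.14077633e-04, 5.83543429e-01, 8.12081925e-01, 2.98766064e-06]), 'force': array([-0.1356757 ,  0.15477931, -0.12033994]), 'torque': array([-0.0472783 ,  0.06447124, -0.02026292]), 'gripper_width': 0.9994482339507315}
```

Request:
arm_command(
  targets=[
    [0, 0, 0, 0, -0.08, -0.6, 0],
    [0, 0, 0, 0, 0, -0.6, 0],
    [0, 0, 0, 0, 0, -0.6, 0],
    [0, 0, 0, 0, 0, -0.45, 120],
    [0, 0, 0, 0, 0, 0, 255],
    [0, 0, 0, 0, 0, 0, 255],
    [0, 0, 0, 0, 0, 0, 255],
    [0, 0, 0, 0, 0, 0, 255],
    [0, 0, 0, -0.3, -0.1, -0.12, 255],
    [0, 0, 0, -0.3, -0.1, -0.13, 255],
    [0, 0, 0, -0.26, -0.09, -0.17, 255],
    [0, 0, 0, -0.26, -0.09, -0.17, 255],
    [0, 0, 0, -0.24, -0.08, -0.22, 255],
    [0, 0, 0, -0.24, -0.08, -0.22, 255],
    [0, 0, 0, 0, 0, 0, 255],
    [0, 0, 0, 0, 0, 0, 255],
  ],
  newtons=8,
)

```text
clock: 4.3
eef_pos: [0.6115, 0.1891, 0.1633]
eef_rot: [0.0, 0.582, 0.813, 0.001]
force: [-0.1, 1.0, 1.0]
gripper_width: 0.006
```

```bash
python3 s1.py | tail -1; python3 -c "
from p import *
v=viewer.get_image('side');cv2.imwrite('pics/l1.png',cv2.resize(v[90:240,230:430,::-1],None,fx=3,fy=3))
p=cur()[0]; print(cur()[2]['gripper_width'], Rz(-LA[1])@(p-[0,0,.006]-LA[0]))"
```

```text
0.77 tcp [0.6109 0.1867 0.1624] turn [0. 0. 0.] shift [-0.485 -0.165 -0.446] minrows 1
0.006717700733857536 [-0.11322886  0.03709445  0.11233807]
```

View pics/l1.png

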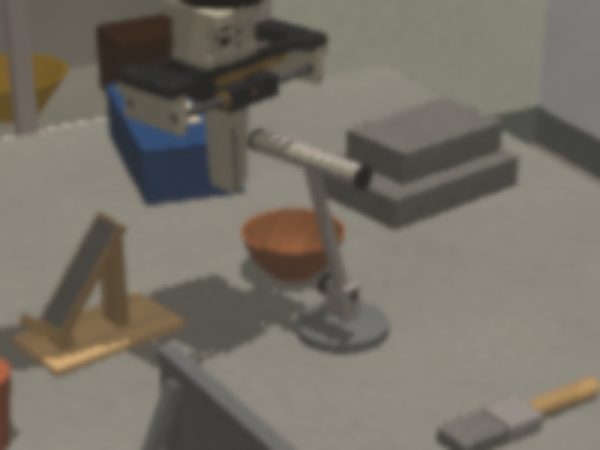

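```bash
cat > lamp.py <<'E'
from h import *
head=np.array([[.16+.01*np.cos(u),y,.01*np.sin(u)] for u in t for y in(-.065,.065)]);armp=box(0,.16,-.005,.005,-.005,.005)
def A(v,th,P):
    s,c=np.sin(th),np.cos(th);return np.c_[-(P[:,0]*c-P[:,2]*s),P[:,1],.045+P[:,0]*s+P[:,2]*c]@R.from_euler("z",v[2]).as_matrix().T+[v[0],v[1],0]
def rl(v,th,c): return render([head,armp],lambda P:A(v,th,P),c)
V=[.7309,.1906,.3285]
if __name__=="__main__":
  for c in CAL:
    viewer.get_image(c)
    for d in nets.masks_of("lamp_head",c)+nets.masks_of("lamp_hinge",c):
        m=d["pixels"];sc=[(iou(rl(V,th,c),m),th) for th in np.arange(.5,1.6,.01)];print(c,round(d["conf"],2),m.sum(),np.array(d["point"])*[480,640],max(sc))
E
python3 lamp.py
```

```text
side 0.68 566 [146.592 335.616] (np.float64(0.884430176565008), np.float64(1.2700000000000007))
side 0.6 989 [186.    339.392] (np.float64(0.436429215509468), np.float64(1.2800000000000007))
top 0.7 499 [145.824 204.416] (np.float64(0.583625730994152), np.float64(1.2600000000000007))
top 0.92 1496 [153.312 208.576] (np.float64(0.3322128851540616), np.float64(1.2500000000000007))
```

```bash
python3 -c "
from p import *
p=cur()[0]
for d in (-.025,0,.03): print(proj([p+[0,0,d]],'side'),proj([p+[0,0,d]],'top'))
v=viewer.get_image('top');cv2.imwrite('pics/l2.png',cv2.resize(v[90:240,110:310,::-1],None,fx=3,fy=3))
"
```

```text
[[305.49326614 166.37501402]] [[194.86611928 196.71081392]]
[[305.24212452 157.92136777]] [[191.0937677  194.35558082]]
[[304.93560048 147.56707812]] [[186.2744472  191.34568771]]
```

View pics/l2.png

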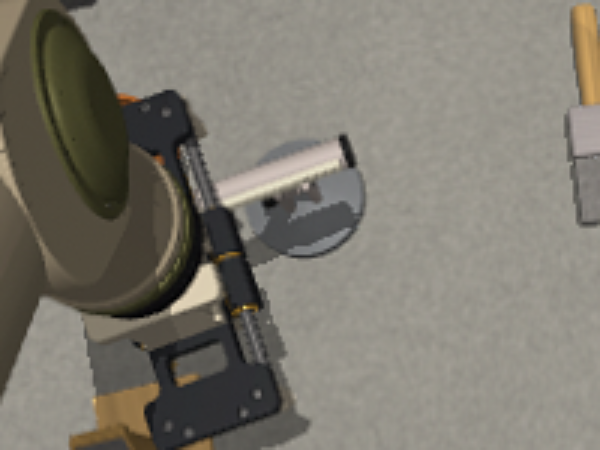

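```bash
python3 -c "
from p import *
print(proj([[0,0,0],[.3006,.659,.203],[.3006,.659,.178],[.3006,.659,.218]],'side'),proj([[0,0,0]],'top'))
v=cv2.imread('pics/side0.png')[40:190,90:240];w=viewer.get_image('side')[70:220,250:400,::-1]
cv2.imwrite('pics/l3.png',cv2.resize(np.hstack([v,w]),None,fx=2.6,fy=2.6))
"
```

```text
[[ 94.213912   317.1484784 ]
 [152.5811369  113.61294496]
 [153.9452687  121.06045062]
 [151.75852168 109.09418102]] [[299.37920526 481.53733817]]
```

View pics/l3.png

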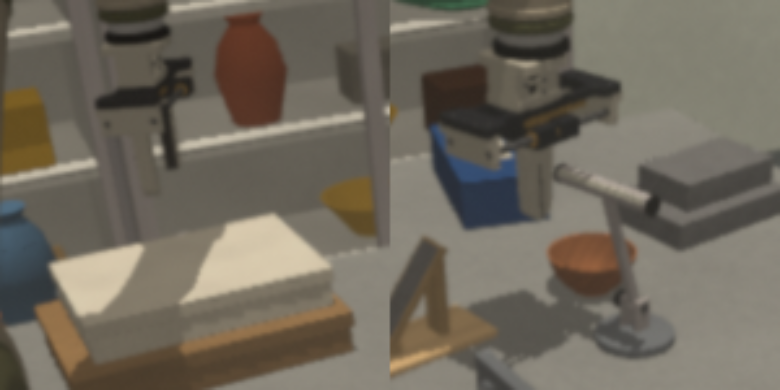

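The fingertips appear about 12 px (roughly 37 mm) higher in the side view than the reported TCP implies: seen at (307,153), expected at (305,166). The start picture shows the same offset, and it explains why the jaws closed above the tube and the lamp did not move. I'll calibrate by touching the bare table with closed fingers.

Request:
arm_command(
  targets=[
    [0, 0, 0, 0, -0.7, 0, 255],
    [0, 0, 0, 0, -0.7, 0, 255],
    [0, 0, 0, 0.1, -0.7, 0, 255],
    [0, 0, 0, 0.1, -0.7, 0, 255],
    [0, 0, 0, 0, -0.6, -0.6, 255],
    [0, 0, 0, 0, 0, -0.7, 255],
    [0, 0, 0, 0, 0, -0.7, 255],
    [0, 0, 0, 0, 0, -0.7, 255],
    [0, 0, 0, 0, 0, -0.4, 255],
    [0, 0, 0, 0, 0, -0.1, 255],
    [0, 0, 0, 0, 0, 0, 255],
    [0, 0, 0, 0, 0, 0, 255],
  ],
)

```text
clock: 5.95
eef_pos: [0.6194, 0.0528, 0.0353]
eef_rot: [0.0, 0.582, 0.813, 0.0]
force: [-0.5, 0.1, 0.5]
gripper_width: 0.003
```

```bash
python3 -c "
from p import *
p,r,s=cur();print(p,s['force'],proj([p-[0,0,.025],p+[0,0,.012]],'side'))
v=viewer.get_image('side');cv2.imwrite('pics/l4.png',cv2.resize(v[130:280,240:440,::-1],None,fx=3,fy=3))
"
```

```text
[0.61939394 0.05284412 0.03525764] [-0.54864386  0.14667149  0.50466092] [[332.13933787 228.86993451]
 [332.16395823 216.90531566]]
```

View pics/l4.png

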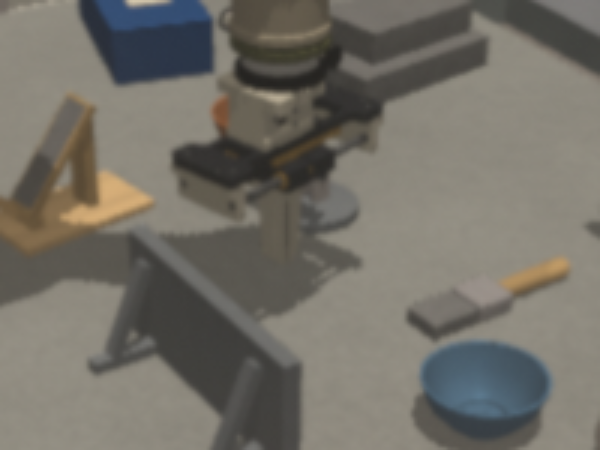

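Request:
arm_command(
  targets=[
    [0, 0, 0, 0, 0, -0.3, 255],
    [0, 0, 0, 0, 0, -0.3, 255],
    [0, 0, 0, 0, 0, 0, 255],
  ],
)

```text
clock: 6.3
eef_pos: [0.6177, 0.0529, 0.0087]
eef_rot: [-0.001, 0.582, 0.813, -0.001]
force: [-0.3, -0.5, -0.6]
gripper_width: 0.006
```

Request:
arm_command(
  targets=[
    [0, 0, 0, 0, 0, -0.1, 255],
    [0, 0, 0, 0, 0, -0.1, 255],
    [0, 0, 0, 0, 0, 0, 255],
  ],
)

```text
clock: 6.6
eef_pos: [0.6185, 0.0528, 0.0019]
eef_rot: [-0.0, 0.582, 0.813, -0.0]
force: [-0.3, -0.3, 0.3]
gripper_width: 0.005
```

Request:
arm_command(
  targets=[
    [0, 0, 0, 0, 0, -0.1, 255],
    [0, 0, 0, 0, 0, -0.1, 255],
    [0, 0, 0, 0, 0, 0, 255],
  ],
)

```text
clock: 6.9
eef_pos: [0.6185, 0.0528, -0.0061]
eef_rot: [-0.0, 0.582, 0.813, -0.0]
force: [-0.2, 0.6, 0.6]
gripper_width: 0.006
```

Request:
arm_command(
  targets=[
    [0, 0, 0, 0, 0, -0.05, 255],
    [0, 0, 0, 0, 0, -0.05, 255],
    [0, 0, 0, 0, 0, 0, 255],
  ],
)

```text
clock: 7.2
eef_pos: [0.6187, 0.0529, -0.0098]
eef_rot: [-0.0, 0.582, 0.813, -0.0]
force: [-0.8, 0.8, -0.3]
gripper_width: 0.005
```

Request:
arm_command(
  targets=[
    [0, 0, 0, 0, 0, -0.05, 255],
    [0, 0, 0, 0, 0, 0, 255],
  ],
)

```text
clock: 7.4
eef_pos: [0.6187, 0.0529, -0.0118]
eef_rot: [-0.0, 0.582, 0.813, -0.0]
force: [-0.1, 0.8, -0.3]
gripper_width: 0.008
```

Request:
arm_command(
  targets=[
    [0, 0, 0, 0, 0, -0.05, 255],
    [0, 0, 0, 0, 0, 0, 255],
  ],
)

```text
clock: 7.6
eef_pos: [0.6187, 0.0529, -0.0138]
eef_rot: [-0.0, 0.582, 0.813, -0.0]
force: [-1.6, -0.7, 0.5]
gripper_width: 0.004
```

Request:
arm_command(
  targets=[
    [0, 0, 0, 0, 0, -0.05, 255],
    [0, 0, 0, 0, 0, 0, 255],
  ],
)

```text
clock: 7.8
eef_pos: [0.6189, 0.0529, -0.0147]
eef_rot: [0.0, 0.582, 0.813, 0.0]
force: [-2.9, -0.3, 11.1]
gripper_width: 0.007
```

Request:
arm_command(
  targets=[
    [0, 0, 0, 0, 0, -0.05, 255],
    [0, 0, 0, 0, 0, 0, 255],
  ],
)

```text
clock: 8.0
eef_pos: [0.6189, 0.0529, -0.0147]
eef_rot: [0.0, 0.582, 0.813, 0.001]
force: [-7.9, -0.1, 33.4]
gripper_width: 0.006
```

Request:
arm_command(
  targets=[
    [0, 0, 0, 0, 0, -0.05, 255],
    [0, 0, 0, 0, 0, 0, 255],
  ],
)

```text
clock: 8.2
eef_pos: [0.6189, 0.0529, -0.0149]
eef_rot: [0.0, 0.582, 0.813, 0.001]
force: [-13.1, -0.3, 55.2]
gripper_width: 0.004
```

The table contact came at TCP z = -0.0147, so the tip really sits 39.6 mm higher than the reading says. I'll lift and redo the lamp with that correction.

Request:
arm_command(
  targets=[
    [0, 0, 0, 0, 0, 0.4, 255],
    [0, 0, 0, 0, 0, 0.8, 255],
    [0, 0, 0, 0, 0, 0.8, 0],
    [0, 0, 0, 0, 0, 0.8, 0],
    [0, 0, 0, 0, 0, 0.8, 0],
    [0, 0, 0, 0, 0, 0.8, 0],
    [0, 0, 0, 0, 0, 0.8, 0],
    [0, 0, 0, 0, 0, 0.8, 0],
    [0, 0, 0, 0, 0.2, 0.8, 0],
    [0, 0, 0, 0.2, 0.6, 0.4, 0],
    [0, 0, 0, 0.3, 0.7, 0, 0],
    [0, 0, 0, 0.3, 0.7, 0, 0],
    [0, 0, 0, 0.3, 0.7, 0, 0],
    [0, 0, 0, 0.28, 0.6, 0, 0],
    [0, 0, 0, 0, 0.38, 0, 0],
    [0, 0, 0, 0, 0, 0, 0],
  ],
)

```text
clock: 9.8
eef_pos: [0.6731, 0.2106, 0.2677]
eef_rot: [-0.001, 0.581, 0.814, -0.0]
force: [0.3, 0.0, -0.8]
gripper_width: 0.999
```

```bash
python3 s1.py | tail -5
```

```text
above tcp [0.6742 0.2083 0.2937] turn [-0.03 -0.07 -0.15] shift [ 0.029 -0.059  0.65 ] minrows 1
down tcp [0.6742 0.2083 0.2037] turn [0. 0. 0.] shift [ 0.    0.   -2.25] minrows 3
1.1 tcp [0.6509 0.2003 0.1936] turn [0. 0. 0.] shift [-0.583 -0.199 -0.252] minrows 1
0.94 tcp [0.6303 0.1933 0.1802] turn [0. 0. 0.] shift [-0.516 -0.176 -0.335] minrows 1
0.77 tcp [0.6109 0.1867 0.1624] turn [0. 0. 0.] shift [-0.485 -0.165 -0.446] minrows 1
```

Request:
arm_command(
  targets=[
    [0, 0, 0, 0.03, -0.05, -0.7, 0],
    [0, 0, 0, 0, 0, -0.7, 0],
    [0, 0, 0, 0, 0, -0.7, 0],
    [0, 0, 0, 0, 0, -0.5, 0],
    [0, 0, 0, 0, 0, 0, 255],
    [0, 0, 0, 0, 0, 0, 255],
    [0, 0, 0, 0, 0, 0, 255],
    [0, 0, 0, 0, 0, 0, 255],
    [0, 0, 0, 0, 0, 0, 255],
  ],
  newtons=8,
)

```text
clock: 10.7
eef_pos: [0.6756, 0.2061, 0.1656]
eef_rot: [0.0, 0.582, 0.813, 0.001]
force: [-0.3, 0.0, 0.4]
gripper_width: 0.619
```

Request:
arm_command(
  targets=[
    [0, 0, 0, -0.3, -0.1, -0.12, 255],
    [0, 0, 0, -0.3, -0.1, -0.13, 255],
    [0, 0, 0, -0.26, -0.09, -0.17, 255],
    [0, 0, 0, -0.26, -0.09, -0.17, 255],
    [0, 0, 0, -0.24, -0.08, -0.22, 255],
    [0, 0, 0, -0.24, -0.08, -0.22, 255],
    [0, 0, 0, 0, 0, 0, 255],
    [0, 0, 0, 0, 0, 0, 255],
  ],
)

```text
clock: 11.5
eef_pos: [0.6113, 0.1847, 0.123]
eef_rot: [0.0, 0.582, 0.813, -0.0]
force: [2.9, 1.7, -9.4]
gripper_width: 0.208
```

```bash
python3 -c "
from p import *
p=cur()[0]; print(cur()[2]['gripper_width'], Rz(-LA[1])@(p-[0,0,-.0336]-LA[0]))"; python3 lamp.py
```

```text
0.2079572325816675 [-0.1150614   0.03299402  0.11159333]
side 0.74 346 [169.68  322.688] (np.float64(0.689795918367347), np.float64(0.7500000000000002))
side 0.85 819 [194.208 337.088] (np.float64(0.32619775739041795), np.float64(0.7500000000000002))
top 0.81 732 [181.92  211.008] (np.float64(0.6267281105990783), np.float64(0.7500000000000002))
top 0.89 1827 [160.896 214.016] (np.float64(0.3155473781048758), np.float64(0.7500000000000002))
```

Request:
arm_command(
  targets=[
    [0, 0, 0, 0, 0, 0, 0],
    [0, 0, 0, 0, 0, 0, 0],
    [0, 0, 0, 0, 0, 0, 0],
    [0, 0, 0, 0, 0, 0, 0],
    [0, 0, 0, 0, 0, 0, 0],
    [0, 0, 0, 0, 0, 0.3, 0],
    [0, 0, 0, 0, 0, 0.7, 0],
    [0, 0, 0, 0, 0, 0.8, 0],
    [0, 0, 0, 0, 0, 0.8, 0],
    [0, 0, 0, 0, 0, 0.8, 0],
    [0, 0, 0, 0, 0, 0, 0],
  ],
)

```text
clock: 12.9
eef_pos: [0.6134, 0.1848, 0.2647]
eef_rot: [0.002, 0.582, 0.813, 0.003]
force: [0.6, 0.5, 0.5]
gripper_width: 0.997
```

```bash
python3 lamp.py; cat > s2.py <<'E'
from p import *
for f in(0,1):
    T=toolR(PL[1],0,f); g=PL[0]+Rz(PL[1])@[.0,0,.006]-[0,0,.0396]
    w=way("above",g+[0,0,.1],T); w=way("down",g,T,w)
E
python3 s2.py; python3 -c "from p import *;print(cur()[2]['joints'])"
```

```text
side 0.62 435 [163.92  319.168] (np.float64(0.844), np.float64(0.7600000000000002))
side 0.97 966 [191.28  337.728] (np.float64(0.43435340572556763), np.float64(0.7600000000000002))
top 0.9 778 [187.104 210.176] (np.float64(0.7346743295019157), np.float64(0.7500000000000002))
top 0.57 1976 [163.92  211.008] (np.float64(0.42539081004263385), np.float64(0.7500000000000002))
above tcp [ 0.5176 -0.2882  0.0974] turn [ 0.09 -0.07 61.79] shift [ -2.325 -11.812  -4.02 ] minrows 12
down tcp [ 0.5176 -0.2882 -0.0026] turn [0. 0. 0.] shift [ 0.   0.  -2.5] minrows 3
above tcp [ 0.5176 -0.2882  0.0974] turn [-8.0000e-02 -1.1000e-01 -1.1821e+02] shift [ -2.325 -11.812  -4.02 ] minrows 14
down tcp [ 0.5176 -0.2882 -0.0026] turn [0. 0. 0.] shift [ 0.   0.  -2.5] minrows 3
[-0.55534481  0.44771391  0.25521126  1.7605125  -0.13433652  0.95230773
  0.08196929]
```

Request:
arm_command(
  targets=[
    [0, 0, 2.4, -0.1, -0.4, 0, 0],
    [0, 0, 3.3, -0.1, -0.7, 0, 0],
    [0, 0, 3.3, -0.13, -0.7, 0, 0],
    [0, 0, 3.3, -0.13, -0.7, 0, 0],
    [0, 0, 3.3, -0.13, -0.7, 0, 0],
    [0, 0, 3.3, -0.13, -0.7, -0.1, 0],
    [0, 0, 3.3, -0.13, -0.7, -0.2, 0],
    [0, 0, 3.3, -0.13, -0.7, -0.3, 0],
    [0, 0, 3.3, -0.13, -0.7, -0.3, 0],
    [0, 0, 3.3, -0.13, -0.7, -0.3, 0],
    [0, 0, 3.3, -0.13, -0.7, -0.3, 0],
    [0, 0, 3.3, -0.13, -0.7, -0.3, 0],
    [0, 0, 3.3, -0.13, -0.7, -0.3, 0],
    [0, 0, 3.3, -0.13, -0.7, -0.3, 0],
    [0, 0, 3.3, -0.13, -0.7, -0.4, 0],
    [0, 0, 3.3, -0.15, -0.7, -0.4, 0],
    [0, 0, 3.3, -0.15, -0.6, -0.4, 0],
    [0, 0, 3.3, -0.17, -0.3, -0.4, 0],
    [0, 0, 3.3, 0, 0, 0, 0],
    [0, 0, 0, 0, 0, 0, 0],
  ],
  newtons=25,
)

```text
clock: 15.2
eef_pos: [0.5157, -0.2879, 0.0978]
eef_rot: [-0.001, 0.082, 0.997, 0.0]
force: [0.2, 0.2, 0.3]
gripper_width: 1.005
```

```bash
python3 s2.py|head -2
```

```text
above tcp [ 0.5176 -0.2882  0.0974] turn [-0.07 -0.13  0.01] shift [ 0.047 -0.007 -0.011] minrows 1
down tcp [ 0.5176 -0.2882 -0.0026] turn [0. 0. 0.] shift [ 0.   0.  -2.5] minrows 3
```

Request:
arm_command(
  targets=[
    [0, 0, 0, 0.05, 0, -0.7, 0],
    [0, 0, 0, 0, 0, -0.7, 0],
    [0, 0, 0, 0, 0, -0.7, 0],
    [0, 0, 0, 0, 0, -0.4, 0],
    [0, 0, 0, 0, 0, 0, 255],
    [0, 0, 0, 0, 0, 0, 255],
    [0, 0, 0, 0, 0, 0, 255],
    [0, 0, 0, 0, 0, 0, 255],
    [0, 0, 0, 0, 0, 0, 255],
    [0, 0, 0, 0, 0, 0, 255],
  ],
  newtons=25,
)

```text
clock: 16.2
eef_pos: [0.5193, -0.2878, 0.0001]
eef_rot: [0.001, 0.082, 0.997, -0.0]
force: [-0.3, 0.0, 7.3]
gripper_width: 0.622
```

Request:
arm_command(
  targets=[
    [0, 0, 0, 0, 0, 0.3, 255],
    [0, 0, 0, 0, 0, 0.6, 255],
    [0, 0, 0, 0, 0, 0.7, 255],
    [0, 0, 0, 0, 0, 0.7, 255],
    [0, 0, 0, 0, 0, 0.7, 255],
    [0, 0, 0, 0, 0, 0.7, 255],
    [0, 0, 0, 0, 0, 0.7, 255],
    [0, 0, 0, 0, 0, 0.7, 255],
    [0, 0, 0, 0, 0, 0.7, 255],
    [0, 0, 0, 0, 0, 0, 255],
  ],
)

```text
clock: 17.2
eef_pos: [0.52, -0.2883, 0.2355]
eef_rot: [0.003, 0.082, 0.997, -0.001]
force: [0.6, -0.2, -2.1]
gripper_width: 0.616
```

```bash
cat > s3.py <<'E'
from p import *
print(cur()[2]["joints"].round(2),cur()[2]["force"])
a=np.radians(50)
def seat(up,s=.09,off=0): # grasp point at plaque x=0 -> s along slope
    l=np.array([-.055+s*np.cos(a)-.006*np.sin(a),0,.03+s*np.sin(a)+.006*np.cos(a)])+np.array([-np.sin(a),0,np.cos(a)])*up
    return EA[0]+Rz(EA[1])@l
T=toolR(EA[1],50)
for nm,k,d in(("H1 tool",.0396,0),("H2 world",0,.0396)):
    print(nm); w=way("pre",seat(.08,.11)+k*T[:,2]-[0,0,d],T); w=way("seat",seat(0.0)+k*T[:,2]-[0,0,d],T,w)
E
python3 s3.py
```

```text
[ 0.43  0.4  -0.03  1.88  0.01  0.86  1.8 ] [ 0.57338206 -0.16241019 -2.06234583]
H1 tool
pre tcp [0.4934 0.293  0.1479] turn [  1.79 -49.94  21.37] shift [-0.664 14.531 -2.189] minrows 15
seat tcp [0.5405 0.3041 0.0812] turn [0. 0. 0.] shift [ 1.178  0.28  -1.669] minrows 2
H2 world
pre tcp [0.4639 0.286  0.1338] turn [  1.79 -49.94  21.37] shift [-1.402 14.356 -2.542] minrows 15
seat tcp [0.511  0.2971 0.0671] turn [0. 0. 0.] shift [ 1.178  0.28  -1.669] minrows 2
```

Request:
arm_command(
  targets=[
    [0, 0, 0, 0, 0.4, 0.2, 255],
    [0, 0, 0, 0, 0.7, 0.2, 255],
    [0, 0, 0, -0.1, 0.8, 0, 255],
    [0, 0, 0, -0.1, 0.8, 0, 255],
    [0.15, -4, 1.7, -0.1, 0.8, 0, 255],
    [0.15, -4, 1.7, -0.1, 0.8, 0, 255],
    [0.15, -4, 1.7, -0.1, 0.8, 0, 255],
    [0.15, -4, 1.7, -0.1, 0.8, 0, 255],
    [0.15, -4, 1.7, -0.1, 0.8, 0, 255],
    [0.15, -4, 1.7, -0.1, 0.8, 0, 255],
    [0.15, -4, 1.7, -0.1, 0.8, 0, 255],
    [0.15, -4, 1.7, -0.1, 0.8, 0, 255],
    [0.15, -4, 1.7, -0.1, 0.8, 0, 255],
    [0.15, -4, 1.7, -0.1, 0.8, -0.2, 255],
    [0.15, -4, 1.7, -0.1, 0.8, -0.2, 255],
    [0.15, -4, 1.7, 0, 0.8, -0.2, 255],
    [0, -2, 1, 0, 0.8, -0.3, 255],
    [0, 0, 0, 0, 0.7, -0.3, 255],
    [0, 0, 0, 0, 0.4, -0.3, 255],
    [0, 0, 0, 0, 0, 0, 255],
  ],
)

```text
clock: 19.2
eef_pos: [0.4779, 0.0966, 0.2066]
eef_rot: [0.257, -0.027, 0.966, -0.007]
force: [0.4, -0.2, -2.2]
gripper_width: 0.622
```

```bash
python3 s3.py; cat > pf.py <<'E'
from p import *
import sys
def plmask(c,near=None):
    im=viewer.get_image(c); r=[]
    for d in nets.masks_of("plaque",c):
        col=im[d["pixels"]].mean(0); print(c,round(d["conf"],2),(np.array(d["point"])*[480,640]).round(),d["pixels"].sum(),col.round())
        r.append((d["pixels"],col,np.array(d["point"])*[480,640]))
    return im,r
def fitplaque(p0,R0,masks,steps=(.02,.02,.02,.1,.1,.1)):
    mk=lambda x:(lambda P:P@(R.from_rotvec(x[3:])*R0).as_matrix().T+p0+x[:3])
    x,q=fit(M["plaque"],mk,masks,np.zeros(6),steps)
    return p0+x[:3],R.from_rotvec(x[3:])*R0,q
# plaque frame from tool: plaque x = tool x dir(?), z = -tool z
def fromtool(k,d,gx=0.):
    p,r,_=cur();Rt=r.as_matrix();z=-Rt[:,2]
    y=-Rt[:,1] if FL else Rt[:,1]
    x=np.cross(y,z);Rp=np.c_[x,y,z]
    g=p+.006*Rt[:,2]-k*Rt[:,2]+[0,0,d]
    return g-Rp@[gx,0,.006],R.from_matrix(Rp)
FL=0
E
python3 - <<'E'
from pf import *
p,r,_=cur();print(r.as_matrix().round(2))
ms={c:plmask(c) for c in CAL}
for nm,k,d in(("H1",.0396,0),("H2",0,.0396)):
    pp,Rp=fromtool(k,d);print(nm,pp.round(3),Rp.as_matrix().round(2).tolist())
    print([proj([pp],c).round() for c in CAL],[ [round(iou(render(M["plaque"],lambda P:P@Rp.as_matrix().T+pp,c),m[0]),3) for m in ms[c][1]] for c in CAL])
cv2.imwrite("pics/e1.png",cv2.resize(np.hstack([ms["side"][0][60:300,190:390],ms["top"][0][110:350,60:260]])[:,:,::-1],None,fx=2,fy=2))
E
```

```text
[-0.41  0.2  -0.09  2.51  1.73  0.26 -0.55] [ 0.37662894 -0.19174023 -2.17922302]
H1 tool
pre tcp [0.4934 0.293  0.1479] turn [  4.39 -19.8   10.72] shift [ 0.389  4.91  -1.467] minrows 5
seat tcp [0.5405 0.3041 0.0812] turn [0. 0. 0.] shift [ 1.178  0.28  -1.669] minrows 2
H2 world
pre tcp [0.4639 0.286  0.1338] turn [  4.39 -19.8   10.72] shift [-0.349  4.735 -1.821] minrows 5
seat tcp [0.511  0.2971 0.0671] turn [0. 0. 0.] shift [ 1.178  0.28  -1.669] minrows 2
[[-0.87 -0.05  0.5 ]
 [-0.06  1.    0.  ]
 [-0.5  -0.03 -0.87]]
side 0.98 [162. 261.] 1047 [126.  79.  60.]
top 0.65 [255. 227.] 1706 [173.  88.  49.]
top 0.6 [350. 439.] 2094 [ 54. 171. 160.]
H1 [0.465 0.093 0.232] [[0.86, -0.04, -0.5], [0.05, 1.0, 0.0], [0.5, -0.03, 0.87]]
[array([[267., 158.]]), array([[233., 269.]])] [[np.float64(0.74)], [np.float64(0.514), np.float64(0.0)]]
H2 [0.485 0.093 0.238] [[0.86, -0.04, -0.5], [0.05, 1.0, 0.0], [0.5, -0.03, 0.87]]
[array([[274., 154.]]), array([[233., 258.]])] [[np.float64(0.61)], [np.float64(0.504), np.float64(0.0)]]
```

View pics/e1.png

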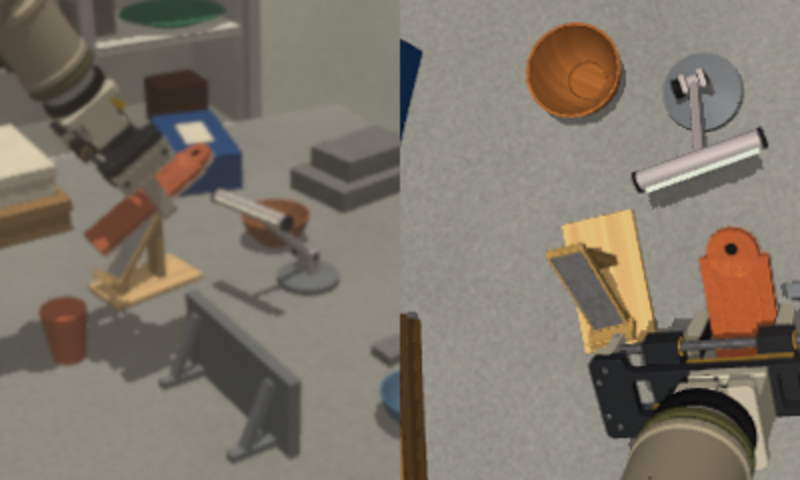

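Request:
arm_command(
  targets=[
    [0.4, -2, 1, 0.1, 0.5, 0, 255],
    [0.4, -2, 1, 0.1, 0.5, 0, 255],
    [0.4, -2, 1, 0.1, 0.5, 0, 255],
    [0.4, -2, 1, 0.1, 0.5, 0, 255],
    [0.4, -2, 1, 0, 0.5, 0, 255],
    [0.4, -2, 1, 0, 0.5, 0, 255],
    [0.5, -2, 1, 0, 0.5, 0, 255],
    [0.5, -2, 1, 0, 0.5, 0, 255],
    [0.5, -2, 1, 0, 0.5, 0, 255],
    [0.5, -2, 1.5, 0, 0.4, 0, 255],
    [0, 0, 0, 0, 0, 0, 255],
  ],
)

```text
clock: 20.5
eef_pos: [0.4942, 0.2907, 0.2069]
eef_rot: [0.42, -0.101, 0.9, 0.05]
force: [0.4, -0.8, -2.6]
gripper_width: 0.618
```

```bash
python3 s3.py|head -3; cat > f1.py <<'E'
from pf import *
import sys
ms={}
for c in CAL:
    im,r=plmask(c)
    r=[m for m in r if m[1][0]>1.3*m[1][1] ]
    if r: ms[c]=r[0][0]
pp,Rp=fromtool(.0396,0);print("H1",pp.round(4),{c:iou(render(M["plaque"],lambda P:P@Rp.as_matrix().T+pp,c),m).round(3) for c,m in ms.items()})
E
python3 f1.py
```

```text
[-0.34  0.53 -0.87  2.56  2.01  1.1  -1.1 ] [ 0.40709824 -0.82002073 -2.58756334]
H1 tool
pre tcp [0.4934 0.293  0.1479] turn [-0.26  0.    0.41] shift [-0.02   0.056 -1.475] minrows 2
side 0.74 [143. 243.] 873 [123.  80.  61.]
side 0.59 [372. 269.] 2406 [ 60. 136. 124.]
top 0.92 [258. 117.] 1706 [152.  78.  43.]
top 0.81 [350. 439.] 2088 [ 55. 172. 161.]
H1 [0.4759 0.2816 0.2259] {'side': np.float64(0.708), 'top': np.float64(0.612)}
```

Request:
arm_command(
  targets=[
    [0, 0, 0, 0.3, 0.08, -0.26, 255],
    [0, 0, 0, 0.3, 0.08, -0.26, 255],
    [0, 0, 0, 0.3, 0.08, -0.26, 255],
    [0, 0, 0, 0.3, 0.08, -0.26, 255],
    [0, 0, 0, 0.3, 0.08, -0.26, 255],
    [0, 0, 0, 0.3, 0.08, -0.26, 255],
    [0, 0, 0, 0, 0, 0, 255],
  ],
)

```text
clock: 21.4
eef_pos: [0.5691, 0.3073, 0.1446]
eef_rot: [0.422, -0.099, 0.9, 0.047]
force: [0.1, -1.1, -2.7]
gripper_width: 0.621
```

```bash
python3 s3.py|head -4; python3 f1.py; python3 - <<'E'
from pf import *
pp,Rp=fromtool(.0396,0)
# in easel frame
l=Rz(-EA[1])@(pp-EA[0]);f=Rz(-EA[1])@(pp+Rp.apply([-.09,0,.006])-EA[0]);print("local",l,f,Rp.apply([1,0,0]))
o=[]
for c,(r0,c0) in dict(side=(70,170),top=(170,60)).items():
    im=cv2.resize(viewer.get_image(c)[:,:,::-1],None,fx=3,fy=3)
    for n,p in(("plaque",lambda P:P@Rp.as_matrix().T+pp),("easel",planar(0)([.5172,.2986,.233]))):
        for q in M[n]: cv2.polylines(im,[cv2.convexHull((proj(p(q),c)*3).astype(np.int32))],1,(0,255,0) if n=="easel" else (255,255,0),1)
    o.append(im[r0*3:r0*3+480,c0*3:c0*3+400])
cv2.imwrite("pics/e2.png",np.hstack(o))
E
```

```text
[-0.3   0.71 -0.78  2.46  2.19  1.15 -1.08] [ 0.06256703 -1.1196678  -2.71778237]
H1 tool
pre tcp [0.4934 0.293  0.1479] turn [-0.12  0.2   0.75] shift [-1.891 -0.358  0.084] minrows 2
seat tcp [0.5405 0.3041 0.0812] turn [0. 0. 0.] shift [ 1.178  0.28  -1.669] minrows 2
side 0.9 [372. 270.] 2358 [ 59. 137. 125.]
side 0.67 [158. 265.] 751 [120.  77.  60.]
side 0.42 [272. 456.] 1316 [133. 124. 111.]
side 0.27 [257. 401.] 1189 [ 76.  93. 103.]
top 0.76 [350. 439.] 2061 [ 54. 173. 162.]
H1 [0.5465 0.3031 0.1637] {'side': np.float64(0.535)}
local [ 0.02952186 -0.00235496  0.16368568] [-0.03264371 -0.0015795   0.09833401] [0.62408766 0.13969657 0.7687649 ]
```

View pics/e2.png

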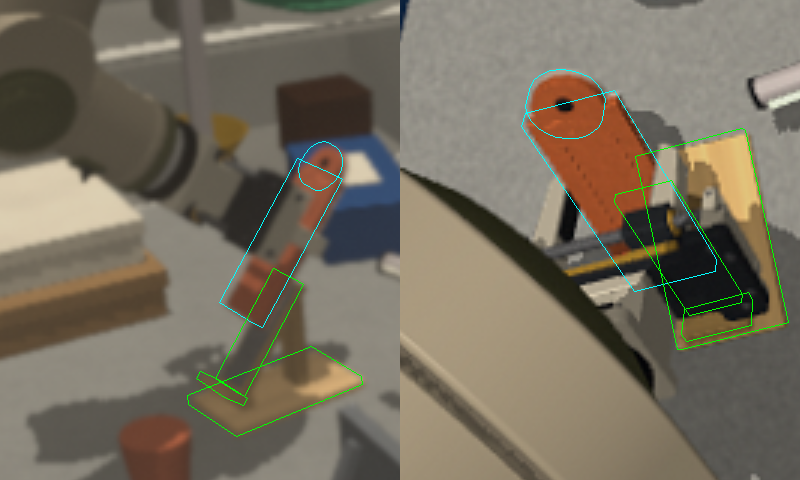

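Request:
arm_command(
  targets=[
    [0, 0, 0.2, -0.14, -0.03, -0.27, 255],
    [0, 0, 0.2, -0.14, -0.03, -0.27, 255],
    [0, 0, 0.2, -0.14, -0.03, -0.27, 255],
    [0, 0, 0, -0.14, -0.03, -0.27, 255],
    [0, 0, 0, -0.14, -0.03, -0.27, 255],
    [0, 0, 0, 0, 0, 0, 255],
  ],
)

```text
clock: 22.3
eef_pos: [0.5385, 0.302, 0.0905]
eef_rot: [0.42, -0.105, 0.9, 0.05]
force: [0.3, 0.8, -2.3]
gripper_width: 0.622
```

```bash
cat > ef.py <<'E'
from pf import *
pp,Rp=fromtool(.0396,0);f=Rz(-EA[1])@(pp+Rp.apply([-.09,0,.006])-EA[0]);d=f-[-.055,0,.03]
a=np.radians(50);x=Rz(-EA[1])@Rp.apply([1,0,0])
print("along",d[0]*np.cos(a)+d[2]*np.sin(a),"normal",-d[0]*np.sin(a)+d[2]*np.cos(a),"y",d[1],"elev",np.degrees(np.arctan2(x[2],x[0])),"yaw",x[1],cur()[2]["joints"].round(2))
E
python3 ef.py
```

```text
along 0.0054642258145060334 normal 0.013661462794988186 y -0.0016140573282591806 elev 50.10629012916321 yaw -0.000796310373623803 [-0.36  0.86 -0.78  2.54  2.25  1.35 -1.21]
```

Request:
arm_command(
  targets=[
    [0, 0, 0, 0.02, 0.01, -0.06, 255],
    [0, 0, 0, 0.01, 0.01, -0.06, 255],
    [0, 0, 0, 0.01, 0.01, -0.06, 255],
    [0, 0, 0, 0.01, 0, -0.05, 255],
    [0, 0, 0, 0, 0, 0, 255],
  ],
)

```text
clock: 22.8
eef_pos: [0.5419, 0.3034, 0.0857]
eef_rot: [0.424, -0.105, 0.898, 0.051]
force: [-12.7, -5.3, 21.7]
gripper_width: 0.623
```

```bash
python3 ef.py
```

```text
along 0.003828408204984898 normal 0.007115376550606062 y -0.0010041030049252944 elev 50.58956979580337 yaw -0.0008079370378505885 [-0.36  0.88 -0.78  2.54  2.27  1.37 -1.22]
```

Request:
arm_command(
  targets=[
    [0, 0, 0, -0.02, 0, 0.02, 255],
    [0, 0, 0, 0, 0, 0, 150],
    [0, 0, 0, 0, 0, 0, 0],
    [0, 0, 0, 0, 0, 0, 0],
    [0, 0, 0, 0, 0, 0, 0],
    [0, 0, 0, 0, 0, 0, 0],
    [0, 0, 0, 0, 0, 0, 0],
    [0, 0, 0, 0, 0, 0, 0],
    [0, 0, 0, 0, 0, 0, 0],
  ],
)

```text
clock: 23.7
eef_pos: [0.5408, 0.3031, 0.0832]
eef_rot: [0.422, -0.105, 0.899, 0.05]
force: [0.5, 0.6, 0.5]
gripper_width: 1.003
```

```bash
python3 f1.py
```

```text
side 0.72 [373. 270.] 2272 [ 58. 139. 126.]
side 0.68 [179. 261.] 682 [105.  70.  54.]
top 0.71 [350. 440.] 2181 [ 56. 169. 159.]
top 0.62 [237. 150.] 722 [105.  58.  35.]
top 0.51 [185. 208.] 1078 [167. 160. 151.]
H1 [0.5201 0.2982 0.1009] {'side': np.float64(0.583), 'top': np.float64(0.34)}
```

The plaque is released on the easel. Before changing grip I'll fit a kinematic model to the logged poses, so I can check reach for the regrip and the final pose.

```bash
cat > kin.py <<'E'
from pf import *
from scipy.optimize import least_squares
import itertools
D=[([-1.219698,.60012,-.00254,1.60011,.0018,.94289,-.0798],[.30059,.6592,.20277],[-9e-5,.21225,.97722,-.00076]),
([-.5514969,.51225527,.26929185,1.55448005,-.14704823,1.09468127,.07697643],[.67513,.21174,.29396],[0,.58354,.81208,0]),
([-.55534481,.44771391,.25521126,1.7605125,-.13433652,.95230773,.08196929],[.6134,.1848,.2647],[.002,.582,.813,.003]),
([.43,.4,-.03,1.88,.01,.86,1.8],[.52,-.2883,.2355],[.003,.082,.997,-.001]),
([-.41,.2,-.09,2.51,1.73,.26,-.55],[.4779,.0966,.2066],[.257,-.027,.966,-.007]),
([-.34,.53,-.87,2.56,2.01,1.1,-1.1],[.4942,.2907,.2069],[.42,-.101,.9,.05]),
([-.3,.71,-.78,2.46,2.19,1.15,-1.08],[.5691,.3073,.1446],[.422,-.099,.9,.047]),
([-.36,.86,-.78,2.54,2.25,1.35,-1.21],[.5385,.302,.0905],[.42,-.105,.9,.05])]
LO=np.array([-2.57,-.35,-1.29,.11,-1.05,.11,-2.63]);HI=np.array([2.57,1.97,1.29,2.56,4.19,1.86,2.63])
ax="zyzyzyz"
def chain(j,sg): 
    r=R.identity();o=[]
    for i in range(7): r=r*R.from_euler(ax[i],sg[i]*j[i]);o.append(r)
    return o
def calib():
    best=[]
    for sg in itertools.product((1,-1),repeat=4):
        s=[sg[0],1,sg[1],1,sg[2],1,sg[3]]
        rel=[chain(j,s)[-1].inv()*R.from_quat([*q[1:],q[0]]) for j,p,q in D]
        e=max((rel[0].inv()*r).magnitude() for r in rel); best.append((e,s,rel))
    e,s,rel=min(best,key=lambda b:b[0]);tool=R.concatenate(rel[:3]).mean()
    A=[];b=[]
    for j,p,q in D: # offsets after joints: base z, (x,z) after j3(upper),(x,z) after 4/5, (x,z) after 7
        o=chain(j,s);M_=np.zeros((3,8));M_[:,0]=[0,0,1]
        for k,(i,v) in enumerate([(2,[1,0,0]),(2,[0,0,1]),(4,[1,0,0]),(4,[0,0,1]),(6,[0,0,1]),(6,[1,0,0]),(6,[0,1,0])]): M_[:,k+1]=o[i].apply(v)
        A.append(M_);b.append(p)
    A=np.vstack(A);b=np.hstack(b);x=np.linalg.lstsq(A,b,rcond=1e-3)[0]
    return e,s,tool,x,np.abs(A@x-b).max()
E_,S,TOOL,X,RES=calib()
def fk(j):
    o=chain(j,S);p=np.array([0,0,X[0]])+o[2].apply([X[1],0,X[2]])+o[4].apply([X[3],0,X[4]])+o[6].apply([X[6],X[7],X[5]])
    return p,o[6]*TOOL
def ik(p,Rt,j0,tries=30):
    rng=np.random.default_rng(0);best=None
    for k in range(tries):
        s=np.clip(np.array(j0)+(rng.normal(0,.5,7) if k else 0),LO+.02,HI-.02)
        def f(j):
            a,r=fk(j);return np.r_[(a-p)*10,(R.from_matrix(Rt)*r.inv()).as_rotvec()*3,(j-j0)*.003]
        r=least_squares(f,s,bounds=(LO+.01,HI-.01))
        e=np.abs(r.fun[:6]).max()
        if best is None or r.cost<best[0]: best=(r.cost,e,r.x)
    return best
if __name__=="__main__":
    print(E_,S,X.round(4),RES)
    j=cur()[2]["joints"]; print(fk(j)[0],cur()[0])
    ez=np.radians(50)
    for aa in (65,75,85):
        s_=.09+.045;l=np.array([-.055+s_*np.cos(ez)-.006*np.sin(ez),0,.03+s_*np.sin(ez)+.006*np.cos(ez)])
        for fl in (0,1):
            T=toolR(EA[1],50-aa,fl);g=EA[0]+Rz(EA[1])@l
            r1=ik(g+.0336*T[:,2],T,j)
            el=np.radians(104);lean=np.pi/2-el # plaque x dir
            xd=np.array([np.cos(el),0,np.sin(el)]);zd=np.array([-np.sin(el),0,np.cos(el)])
            foot=np.array([.105*np.tan(np.radians(14))+.004,0,0]) # back bottom edge
            gl=foot+xd*.135-zd*.006+[0,0,.003]
            T2=toolR(BB[1],104-aa,fl);g2=BB[0]+Rz(BB[1])@gl
            r2=ik(g2+.0336*T2[:,2],T2,r1[2])
            print(aa,fl,"easel",r1[1].round(4),r1[2].round(2),"board",r2[1].round(4),r2[2].round(2))
E
python3 kin.py
```

```text
0.011803337775056679 [-1, 1, -1, 1, -1, 1, -1] [ 0.2261 -0.0739  0.7131  0.0376  0.5297  0.3127  0.0221 -0.0411] 0.05646689578536024
[0.53609067 0.30464837 0.08985663] [0.54077167 0.30313178 0.08327857]
65 0 easel 0.0 [ 0.12  0.95 -1.28  1.85  0.75  1.26  0.37] board 0.2385 [ 0.77  0.8  -1.28  2.55  2.06  0.91 -0.44]
65 1 easel 0.0 [ 0.07  0.88 -0.96  1.73  0.61  1.16 -2.44] board 0.5979 [ 0.55  0.44 -0.58  2.25  1.25  0.12 -2.62]
75 0 easel 0.0 [ 0.12  1.02 -1.28  1.76  0.63  1.39  0.44] board 0.0 [ 0.76  0.77 -1.28  2.54  1.92  0.85 -0.35]
75 1 easel 0.0 [ 0.05  0.94 -0.93  1.65  0.5   1.3  -2.37] board 0.2387 [ 0.4   0.45 -0.43  2.26  1.21  0.12 -2.62]
85 0 easel 0.0 [ 0.11  1.08 -1.28  1.68  0.53  1.53  0.48] board 0.0 [ 0.78  0.72 -1.28  2.42  1.53  0.76  0.  ]
85 1 easel 0.0 [ 0.02  1.   -0.89  1.58  0.4   1.43 -2.31] board 0.0 [ 0.4   0.49 -0.44  2.21  0.82  0.23 -2.24]
```

Request:
arm_command(
  targets=[
    [0, 0, 0, -0.16, -0.04, 0.14, 0],
    [0, 0, 0, -0.16, -0.04, 0.14, 0],
    [0, 0, 0, -0.16, -0.04, 0.14, 0],
    [0, 0, 0, -0.16, -0.04, 0.14, 0],
    [0, 0, 0, 0.3, 0.07, 0.36, 0],
    [0, 0, 0, 0.4, 0.1, 0.48, 0],
    [0, 0, 0, 0.4, 0.1, 0.5, 0],
    [0, 0, 0, 0.4, 0.1, 0.5, 0],
    [0, 0, 0, 0.4, 0.1, 0.5, 0],
    [0, 0, 0, 0.4, 0.1, 0.5, 0],
    [0, 0, 0, 0.2, 0.05, 0.5, 0],
    [0, 0, 0, 0, 0, 0.5, 0],
    [0, 0, 0, 0, 0, 0, 0],
  ],
)

```text
clock: 25.2
eef_pos: [0.6192, 0.3273, 0.2604]
eef_rot: [0.422, -0.106, 0.899, 0.05]
force: [-0.3, 0.2, -0.0]
gripper_width: 1.002
```

```bash
cat > s4.py <<'E'
from pf import *
print(cur()[2]["joints"].round(2),cur()[2]["clock"])
# plaque pose on easel: seated, then refit from pictures
a=np.radians(50);Re=Rz(EA[1])@np.c_[[np.cos(a),0,np.sin(a)],[0,1,0],[-np.sin(a),0,np.cos(a)]]
pe=EA[0]+Rz(EA[1])@np.array([-.055,0,.03])+Re@[.09,0,0]
ms={}
for c in CAL:
    im,r=plmask(c);r=[m for m in r if m[1][0]>1.3*m[1][1]]
    if r:
        ms[c]=r[0][0];print(c,"nominal iou",iou(render(M["plaque"],lambda P:P@Re.T+pe,c),r[0][0]))
pp,Rp,q=fitplaque(pe,R.from_matrix(Re),ms,(.008,.008,.008,.05,.05,.05));print("fit local shift",Re.T@(pp-pe),"rot deg",np.degrees((R.from_matrix(Re).inv()*Rp).as_rotvec()),q)
T=toolR(EA[1],-35);g=pe+Re@[.045,0,.006]+.0396*T[:,2]
w=way("pre",g-.11*T[:,2],T);w=way("grip",g,T,w)
E
python3 s4.py
```

```text
[ 0.08  0.7  -1.29  2.25  1.91  1.16 -0.55] 25.2
side 0.7 [374. 267.] 2348 [ 59. 136. 124.]
side 0.55 [173. 260.] 959 [123.  76.  57.]
side 0.24 [164. 330.] 380 [102.  76.  59.]
side 0.21 [341. 480.] 1956 [168.  95.  66.]
side nominal iou 0.8487318840579711
top 0.93 [359. 453.] 1202 [ 57. 173. 162.]
top 0.62 [258. 154.] 1421 [135.  70.  39.]
top 0.35 [170. 371.] 1789 [ 79. 104. 124.]
top nominal iou 0.636657433056325
fit local shift [-0.00170805 -0.00314102  0.00044582] rot deg [ 0.55406055 -2.96149604 -3.77999856] 0.7758756621360818
pre tcp [0.5863 0.315  0.1999] turn [-19.67  82.7   -0.11] shift [-0.81  -0.285 -1.402] minrows 11
grip tcp [0.5249 0.3004 0.1097] turn [0. 0. 0.] shift [-1.535 -0.364 -2.253] minrows 3
```

Request:
arm_command(
  targets=[
    [-1.3, 5.5, 0, 0, 0, 0, 0],
    [-1.3, 5.5, 0, 0, 0, 0, 0],
    [-1.3, 5.5, 0, 0, 0, 0, 0],
    [-1.3, 5.5, 0, 0, 0, 0, 0],
    [-1.3, 5.5, 0, 0, 0, 0, 0],
    [-1.3, 5.5, 0, 0, 0, 0, 0],
    [-1.3, 5.5, 0, 0, 0, 0, 0],
    [-1.3, 5.5, 0, 0, 0, 0, 0],
    [-1.3, 5.5, 0, 0, 0, 0, 0],
    [-1.3, 5.5, 0, 0, 0, 0, 0],
    [-1.3, 5.5, 0, 0, 0, 0, 0],
    [-1.3, 5.5, 0, 0, 0, 0, 0],
    [-1.3, 5.5, 0, 0, 0, 0, 0],
    [-1.3, 5.5, 0, 0, 0, 0, 0],
    [-1.3, 5.5, 0, 0, 0, 0, 0],
    [0, 0, 0, 0, 0, 0, 0],
  ],
)

```text
clock: 27.0
eef_pos: [0.6205, 0.3231, 0.2496]
eef_rot: [-0.293, -0.108, 0.949, -0.039]
force: [0.2, -1.0, -0.4]
gripper_width: 1.001
```

```bash
python3 s4.py
```

```text
[-0.12  0.99 -0.94  1.08  0.37  1.86  0.85] 27.0
side 0.71 [372. 270.] 2345 [ 59. 136. 124.]
side 0.67 [190. 340.] 970 [101.  97.  91.]
side 0.57 [171. 258.] 991 [142.  87.  64.]
side nominal iou 0.8862602365787079
top 0.91 [351. 436.] 2206 [ 57. 169. 158.]
top 0.66 [238. 124.] 83 [157.  84.  51.]
top nominal iou 0.039077212806026364
fit local shift [-0.00052669  0.00197245 -0.00307965] rot deg [ 0.19921416  0.73662188 -1.65069485] 0.47422302685460577
pre tcp [0.5863 0.315  0.1999] turn [-0.43  1.13 -0.25] shift [-0.772 -0.328 -1.431] minrows 2
grip tcp [0.5249 0.3004 0.1097] turn [0. 0. 0.] shift [-1.535 -0.364 -2.253] minrows 3
```

Request:
arm_command(
  targets=[
    [0, 0, 0, -0.2, -0.08, -0.36, 0],
    [0, 0, 0, -0.2, -0.08, -0.36, 0],
    [0, 0, 0, -0.2, -0.08, -0.36, 0],
    [0, 0, 0, -0.17, -0.08, -0.35, 0],
    [0, 0, 0, 0, 0, 0, 0],
  ],
)

```text
clock: 27.7
eef_pos: [0.5862, 0.3134, 0.1988]
eef_rot: [-0.29, -0.113, 0.95, -0.034]
force: [0.0, 0.2, 0.6]
gripper_width: 1.001
```

```bash
python3 s4.py | grep -v -e side -e top; python3 - <<'E'
from pf import *
p,r,_=cur();Rt=r.as_matrix();z=Rt[:,2]
print("tool pitch",np.degrees(np.arctan2((Rz(-EA[1])@z)[0],-z[2])),"lat",(Rz(-EA[1])@z)[1], "ytool local",Rz(-EA[1])@Rt[:,1],"tip local to easel",Rz(-EA[1])@(p-.0146*z-EA[0]))
E
```

```text
[-0.08  1.   -0.96  1.25  0.39  1.72  0.82] 27.7
fit local shift [-0.00219418  0.00092583 -0.0006167 ] rot deg [ 1.26261207 -1.61152526 -2.19150037] 0.8700729927007299
pre tcp [0.5863 0.315  0.1999] turn [-0.37  1.15 -0.06] shift [-0.044  0.017 -0.006] minrows 1
grip tcp [0.5249 0.3004 0.1097] turn [0. 0. 0.] shift [-1.535 -0.364 -2.253] minrows 3
tool pitch -33.79715788162058 lat 0.0007170453858562963 ytool local [-0.00113942  0.99999803  0.00162555] tip local to easel [ 0.08068992 -0.00107705  0.21224334]
```

Request:
arm_command(
  targets=[
    [-0.3, 1.1, 0, -0.25, -0.06, -0.37, 0],
    [0, 0, 0, -0.25, -0.06, -0.37, 0],
    [0, 0, 0, -0.25, -0.06, -0.37, 0],
    [0, 0, 0, -0.25, -0.06, -0.37, 0],
    [0, 0, 0, -0.25, -0.06, -0.38, 0],
    [0, 0, 0, -0.28, -0.06, -0.39, 0],
    [0, 0, 0, 0, 0, 0, 0],
  ],
)

```text
clock: 28.6
eef_pos: [0.5245, 0.2981, 0.1065]
eef_rot: [-0.301, -0.112, 0.946, -0.037]
force: [0.5, 0.1, 0.7]
gripper_width: 1.001
```

```bash
python3 s4.py | grep -v -e side -e top
```

```text
[-0.05  1.04 -0.95  1.47  0.41  1.51  0.76] 28.6
fit local shift [-2.75804797e-04 -8.15645421e-05 -1.97135828e-04] rot deg [ 0.41613652 -0.21165562 -1.7112504 ] 0.8544901272443082
pre tcp [0.5863 0.315  0.1999] turn [ 0.01  0.01 -0.02] shift [1.478 0.381 2.265] minrows 3
grip tcp [0.5249 0.3004 0.1097] turn [0. 0. 0.] shift [-1.535 -0.364 -2.253] minrows 3
```

Request:
arm_command(
  targets=[
    [0, 0, 0, 0.01, 0.05, 0.06, 0],
    [0, 0, 0, 0, 0, 0, 255],
    [0, 0, 0, 0, 0, 0, 255],
    [0, 0, 0, 0, 0, 0, 255],
    [0, 0, 0, 0, 0, 0, 255],
    [0, 0, 0, 0, 0, 0, 255],
    [0, 0, 0, 0, 0, 0, 255],
    [0, 0, 0, 0, 0, 0, 255],
  ],
  newtons=30,
)

```text
clock: 29.6
eef_pos: [0.5271, 0.301, 0.111]
eef_rot: [-0.299, -0.111, 0.947, -0.036]
force: [0.5, -1.5, 0.7]
gripper_width: 0.622
```

Request:
arm_command(
  targets=[
    [0, 0, 0, -0.1, -0.02, 0.15, 255],
    [0, 0, 0, -0.2, -0.05, 0.25, 255],
    [0, 0, 0, -0.25, -0.06, 0.3, 255],
    [0, 0, 0, -0.25, -0.06, 0.4, 255],
    [0, 0, 0, -0.1, -0.03, 0.6, 255],
    [0, 0, 0, 0, 0, 0.7, 255],
    [0, 0, 0, 0, 0, 0.7, 255],
    [0, 0, 0, 0, 0, 0.4, 255],
    [0, 0, 0, 0, 0, 0, 255],
  ],
)

```text
clock: 30.5
eef_pos: [0.4913, 0.2933, 0.2542]
eef_rot: [-0.297, -0.111, 0.948, -0.035]
force: [0.5, -0.1, -2.2]
gripper_width: 0.619
```

```bash
cat > s5.py <<'E'
from pf import *
st=cur()[2];print(st["joints"].round(2),st["clock"],st["force"])
A=85
# plaque pose in hand from tool: plaque rotated by A about y relative to tool
def hand():
    p,r,_=cur();Rt=r.as_matrix()
    n=R.from_rotvec(np.radians(-A)*Rt[:,1]).as_matrix()@Rt # tool turned to face plaque's back squarely
    z=-n[:,2];y=Rt[:,1];x=np.cross(y,z);Rp=np.c_[x,y,z]
    g=p-.0336*Rt[:,2];return g-Rp@[.045,0,.006],R.from_matrix(Rp)
def target(lean,gap,up,yb=0):
    "plaque pose: back touching board's top front edge when gap=0, foot at height up"
    e=np.radians(90+lean);Rl=np.c_[[np.cos(e),0,np.sin(e)],[0,1,0],[-np.sin(e),0,np.cos(e)]]
    back=np.array([.105*np.tan(np.radians(lean))+gap,yb,up]) # lower back edge
    return BB[0]+Rz(BB[1])@(back-Rl@[-.09,0,.012]),R.from_matrix(Rz(BB[1])@Rl)
def plan(name,tgt,frm):
    # move tool so that plaque goes frm->tgt ; returns tool pose
    p0,R0=tool; pf_,Rf=plq
    rel=Rf.inv()*R0; off=Rf.inv().apply(p0-pf_)
    pt=tgt[0]+tgt[1].apply(off);Rt=tgt[1]*rel
    rv=np.degrees((Rt*frm[1].inv()).as_rotvec());sh=(pt-frm[0])/.04
    print(name,"tcp",pt.round(4),"turn",rv.round(2),"shift",sh.round(3));return pt,Rt
tool=cur()[:2];plq=hand()
if __name__=="__main__":
    ms={}
    for c in CAL:
        im,r=plmask(c);r=[m for m in r if m[1][0]>1.1*m[1][1]]
        if r: ms[c]=r[0][0];print(c,iou(render(M["plaque"],lambda P:P@plq[1].as_matrix().T+plq[0],c),r[0][0]))
    print("plaque",plq[0].round(4),plq[1].as_matrix().round(2).tolist())
    f=tool
    for n,t in(("high",target(14,.02,.10)),("low",target(14,.012,.006)),("set",target(14,.004,.001))): f=plan(n,t,f)
E
python3 s5.py
```

```text
[-0.01  0.86 -1.02  1.46  0.29  1.65  0.74] 30.5 [ 0.54760164 -0.11633908 -2.15130492]
side 0.7 [371. 269.] 2323 [ 58. 136. 124.]
side 0.56 [130. 244.] 992 [141.  85.  62.]
side 0.33 [341. 477.] 1984 [168.  96.  67.]
side 0.8485885372112917
top 0.82 [350. 439.] 2064 [ 55. 177. 166.]
top 0.57 [264. 124.] 2632 [155.  79.  43.]
top 0.23 [165. 380.] 1228 [ 80. 104. 123.]
top 0.85709526982012
plaque [0.4864 0.2922 0.2434] [[0.62, -0.23, -0.75], [0.15, 0.97, -0.18], [0.77, 0.0, 0.64]]
high tcp [ 0.5443 -0.0375  0.2007] turn [  8.2  -53.22  -8.54] shift [ 1.326 -8.27  -1.338]
low tcp [ 0.5363 -0.0381  0.1067] turn [0. 0. 0.] shift [-0.199 -0.015 -2.35 ]
set tcp [ 0.5283 -0.0387  0.1017] turn [0. 0. 0.] shift [-0.199 -0.015 -0.125]
```

Request:
arm_command(
  targets=[
    [0.5, -3, -0.5, 0.07, -0.3, 0, 255],
    [0.5, -3, -0.5, 0.07, -0.45, 0, 255],
    [0.5, -3, -0.5, 0.07, -0.45, 0, 255],
    [0.5, -3, -0.5, 0.07, -0.45, 0, 255],
    [0.5, -3, -0.5, 0.07, -0.45, 0, 255],
    [0.5, -3, -0.5, 0.07, -0.45, 0, 255],
    [0.5, -3, -0.5, 0.07, -0.45, 0, 255],
    [0.5, -3, -0.5, 0.07, -0.45, 0, 255],
    [0.5, -3, -0.5, 0.07, -0.45, 0, 255],
    [0.5, -3, -0.5, 0.07, -0.45, 0, 255],
    [0.5, -3, -0.5, 0.07, -0.45, 0, 255],
    [0.5, -3, -0.5, 0.07, -0.45, 0, 255],
    [0.5, -3, -0.5, 0.07, -0.45, 0, 255],
    [0.5, -3, -0.5, 0.1, -0.45, 0, 255],
    [0.5, -3, -0.5, 0.1, -0.45, 0, 255],
    [0.5, -3, -0.5, 0.1, -0.45, 0, 255],
    [0.3, -3, -0.5, 0.1, -0.45, 0, 255],
    [0, -2.2, 0, 0, -0.45, 0, 255],
    [0, 0, 0, 0, -0.4, 0, 255],
    [0, 0, 0, 0, 0, 0, 255],
  ],
)

```text
clock: 32.7
eef_pos: [0.542, -0.0442, 0.2495]
eef_rot: [0.161, -0.037, 0.986, 0.007]
force: [0.1, -0.4, -2.1]
gripper_width: 0.626
```

```bash
python3 s5.py
```

```text
[ 0.84  0.38 -1.1   2.16  0.71  0.58  0.91] 32.7 [ 0.13906045 -0.36321661 -2.07814612]
side 0.84 [373. 268.] 2252 [ 57. 137. 125.]
side 0.78 [180. 323.] 792 [88. 60. 49.]
side 0.39 [196. 261.] 1393 [139. 118.  90.]
side 0.6572614107883817
top 0.66 [351. 441.] 2127 [ 54. 170. 159.]
top 0.54 [226. 296.] 11 [94. 88. 79.]
top 0.16 [136. 422.] 930 [139. 131. 119.]
plaque [ 0.5477 -0.0437  0.239 ] [[-0.23, -0.07, -0.97], [-0.02, 1.0, -0.07], [0.97, 0.0, -0.23]]
high tcp [ 0.5443 -0.0375  0.2007] turn [-0.07 -0.42 -0.09] shift [ 0.057  0.167 -1.221]
low tcp [ 0.5363 -0.0381  0.1067] turn [0. 0. 0.] shift [-0.199 -0.015 -2.35 ]
set tcp [ 0.5283 -0.0387  0.1017] turn [0. 0. 0.] shift [-0.199 -0.015 -0.125]
```

Request:
arm_command(
  targets=[
    [0, -0.4, 0, 0.02, 0.1, -0.3, 255],
    [0, 0, 0, 0, 0.05, -0.5, 255],
    [0, 0, 0, 0, 0, -0.5, 255],
    [0, 0, 0, 0, 0, -0.5, 255],
    [0, 0, 0, -0.02, 0, -0.5, 255],
    [0, 0, 0, -0.02, 0, -0.5, 255],
    [0, 0, 0, -0.02, 0, -0.4, 255],
    [0, 0, 0, -0.02, 0, -0.2, 255],
    [0, 0, 0, 0, 0, 0, 255],
  ],
)

```text
clock: 33.8
eef_pos: [0.5407, -0.0339, 0.114]
eef_rot: [0.166, -0.04, 0.985, 0.008]
force: [0.7, -0.3, -1.8]
gripper_width: 0.618
```

```bash
cat > v.py <<'E'
from s5 import *
import sys
im=cv2.resize(viewer.get_image("side")[:,:,::-1],None,fx=3,fy=3)
if len(sys.argv)>2:
    for q in M["plaque"]: cv2.polylines(im,[cv2.convexHull((proj(q@plq[1].as_matrix().T+plq[0],"side")*3).astype(np.int32))],1,(255,255,0),1)
for q in M["backboard"]: cv2.polylines(im,[cv2.convexHull((proj(planar(0)([.5141,-.0397,.073])(q),"side")*3).astype(np.int32))],1,(0,255,0),1)
cv2.imwrite(sys.argv[1],im[130*3:300*3,220*3:420*3])
E
python3 s5.py|tail -4;python3 v.py pics/b1.png 1
```

```text
plaque [ 0.5465 -0.0334  0.1035] [[-0.24, -0.08, -0.97], [-0.02, 1.0, -0.08], [0.97, 0.0, -0.24]]
high tcp [ 0.5443 -0.0375  0.2007] turn [-0.12  0.08 -0.44] shift [ 0.09  -0.09   2.168]
low tcp [ 0.5363 -0.0381  0.1067] turn [0. 0. 0.] shift [-0.199 -0.015 -2.35 ]
set tcp [ 0.5283 -0.0387  0.1017] turn [0. 0. 0.] shift [-0.199 -0.015 -0.125]
[ 0.43  0.51 -0.63  2.33  1.45  0.29  0.17] 34.0 [ 0.17439064 -0.49867801 -2.41402109]
```

View pics/b1.png

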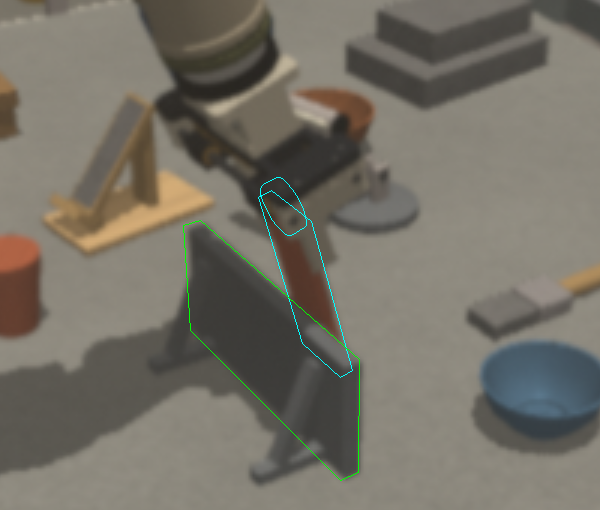

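Request:
arm_command(
  targets=[
    [0, 0, -0.4, -0.08, -0.06, -0.06, 255],
    [0, 0, 0, -0.08, -0.06, -0.06, 255],
    [0, 0, 0, -0.08, 0, -0.06, 255],
    [0, 0, 0, -0.07, 0, -0.05, 255],
    [0, 0, 0, 0, 0, 0, 255],
  ],
)

```text
clock: 34.55
eef_pos: [0.5285, -0.0406, 0.1061]
eef_rot: [0.167, -0.035, 0.985, 0.006]
force: [1.1, -0.0, -2.0]
gripper_width: 0.62
```

```bash
python3 s5.py|tail -3
```

```text
high tcp [ 0.5443 -0.0375  0.2007] turn [-0.08  0.2   0.13] shift [0.395 0.078 2.364]
low tcp [ 0.5363 -0.0381  0.1067] turn [0. 0. 0.] shift [-0.199 -0.015 -2.35 ]
set tcp [ 0.5283 -0.0387  0.1017] turn [0. 0. 0.] shift [-0.199 -0.015 -0.125]
```

Request:
arm_command(
  targets=[
    [0, 0, 0, 0, 0, -0.04, 255],
    [0, 0, 0, 0, 0, -0.04, 255],
    [0, 0, 0, 0, 0, 0, 255],
  ],
)

```text
clock: 35.05
eef_pos: [0.5292, -0.0402, 0.1033]
eef_rot: [0.167, -0.035, 0.985, 0.006]
force: [-3.9, -0.3, 10.1]
gripper_width: 0.62
```

Request:
arm_command(
  targets=[
    [0, 0, 0, 0, 0, -0.04, 255],
    [0, 0, 0, 0, 0, 0, 255],
  ],
)

```text
clock: 35.25
eef_pos: [0.5301, -0.04, 0.1028]
eef_rot: [0.169, -0.035, 0.985, 0.006]
force: [-7.3, -1.1, 24.4]
gripper_width: 0.619
```

Request:
arm_command(
  targets=[
    [0, 0, 0, 0, 0, -0.03, 255],
    [0, 0, 0, 0, 0, 0, 255],
  ],
)

```text
clock: 35.45
eef_pos: [0.5308, -0.0399, 0.1024]
eef_rot: [0.169, -0.036, 0.985, 0.006]
force: [-6.5, -0.3, 31.8]
gripper_width: 0.622
```

Request:
arm_command(
  targets=[
    [0, 0, 0, -0.05, 0, 0.1, 255],
    [0, 0, 0, -0.05, 0, 0, 255],
    [0, 0, 0, 0, 0, 0, 255],
  ],
)

```text
clock: 35.75
eef_pos: [0.5255, -0.0403, 0.1042]
eef_rot: [0.167, -0.035, 0.985, 0.006]
force: [3.5, 0.1, 1.1]
gripper_width: 0.621
```

Request:
arm_command(
  targets=[
    [0, 0, 0, -0.05, 0, 0, 255],
    [0, 0, 0, 0, 0, 0, 255],
  ],
)

```text
clock: 35.95
eef_pos: [0.5251, -0.0402, 0.1045]
eef_rot: [0.168, -0.035, 0.985, 0.006]
force: [9.0, -0.3, -1.2]
gripper_width: 0.621
```

Request:
arm_command(
  targets=[
    [0, 0, 0, -0.04, 0, 0, 255],
    [0, 0, 0, 0, 0, 0, 255],
  ],
)

```text
clock: 36.15
eef_pos: [0.5242, -0.0402, 0.1046]
eef_rot: [0.169, -0.035, 0.985, 0.006]
force: [11.9, 0.6, -2.5]
gripper_width: 0.621
```

Request:
arm_command(
  targets=[
    [0, 0, 0, 0.07, 0, -0.05, 255],
    [0, 0, 0, 0, 0, 0, 255],
    [0, 0, 0, 0, 0, 0, 200],
    [0, 0, 0, 0, 0, 0, 100],
    [0, 0, 0, 0, 0, 0, 0],
    [0, 0, 0, 0, 0, 0, 0],
    [0, 0, 0, 0, 0, 0, 0],
    [0, 0, 0, 0, 0, 0, 0],
    [0, 0, 0, 0, 0, 0, 0],
  ],
)

```text
clock: 37.05
eef_pos: [0.5236, -0.0404, 0.1017]
eef_rot: [0.166, -0.035, 0.985, 0.007]
force: [1.2, 1.0, 0.2]
gripper_width: 0.982
```

```bash
python3 - <<'E'
from s5 import *
z=tool[1].as_matrix()[:,2];print("retreat dir per 40mm",(-z).round(3),"ytool",tool[1].as_matrix()[:,1].round(3));E=cur()[2];print(E["force"],E["gripper_width"],E["clock"])
E
python3 v.py pics/b2.png
```

```text
[ 0.46  0.53 -0.66  2.38  1.64  0.31 -0.02] 37.05 [1.22100805 1.04576533 0.15539047]
retreat dir per 40mm [-0.327 -0.024  0.945] ytool [-0.071  0.997  0.001]
[1.22100805 1.04576533 0.15539047] 0.9823538197551281 37.05
[ 0.46  0.53 -0.66  2.38  1.64  0.31 -0.02] 37.05 [1.22100805 1.04576533 0.15539047]
```

View pics/b2.png

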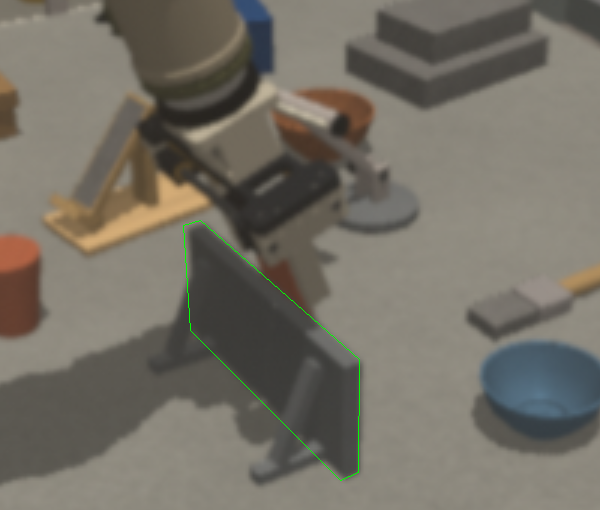

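Request:
arm_command(
  targets=[
    [0, 0, 0, -0.06, 0, 0.2, 0],
    [0, 0, 0, -0.1, -0.01, 0.3, 0],
    [0, 0, 0, -0.13, -0.01, 0.4, 0],
    [0, 0, 0, -0.16, -0.01, 0.5, 0],
    [0, 0, 0, -0.16, -0.01, 0.5, 0],
    [0, 0, 0, -0.1, -0.01, 0.5, 0],
    [0, 0, 0, 0, 0, 0.5, 0],
    [0, 0, 0, 0, 0, 0.5, 0],
    [0, 0, 0, 0, 0, 0.6, 0],
    [0, 0, 0, 0, 0, 0.6, 0],
    [0, 0, 0, 0, 0.4, 0.3, 0],
    [0, 0, 0, 0, 0.7, 0, 0],
    [0, 0, 0, 0, 0.7, 0, 0],
    [0, 0, 0, 0, 0.7, 0, 0],
    [0, 0, 0, 0, 0.7, 0, 0],
    [0, 0, 0, 0, 0, 0, 0],
    [0, 0, 0, 0, 0, 0, 0],
  ],
)

```text
clock: 38.8
eef_pos: [0.495, 0.0861, 0.2977]
eef_rot: [0.166, -0.036, 0.985, 0.006]
force: [-0.2, 0.1, 1.6]
gripper_width: 0.998
```

```bash
python3 lamp.py; python3 - <<'E'
from s5 import *
ms={}
for c in CAL:
    im,r=plmask(c);r=[m for m in r if m[1][0]>1.15*m[1][1] and abs(m[2][1]-310)<80 and abs(m[2][0]-225)<80]
    if r: ms[c]=r[0][0]
print(list(ms))
# side view is hidden by the board: compare leans in the top view and in the side view above board
bb=M["backboard"];bT=planar(0)([.5141,-.0397,.073])
for lean in range(6,32,3):
    for dy in(-.005,0,.005):
        p,Rp=target(lean,0,0,dy);o=[]
        for c,m in ms.items():
            q=render(M["plaque"],lambda P:P@Rp.as_matrix().T+p,c)
            if c=="side": q&=~render(bb,bT,c)
            o.append(round(iou(q,m),3))
        print(lean,dy,o,end=" | ")
o=[]
for c,(r0,c0) in dict(side=(130,220),top=(150,220)).items():
    o.append(cv2.resize(viewer.get_image(c)[r0:r0+170,c0:c0+180,::-1],None,fx=2.2,fy=2.2))
cv2.imwrite("pics/b3.png",np.hstack(o))
E
```

```text
side 0.71 368 [166.8   321.088] (np.float64(0.742798353909465), np.float64(0.7700000000000002))
side 0.64 976 [187.824 337.728] (np.float64(0.4485148514851485), np.float64(0.7600000000000002))
top 0.93 1011 [186.384 204.224] (np.float64(0.8856088560885609), np.float64(0.7500000000000002))
top 0.78 2102 [166.992 211.328] (np.float64(0.4649532710280374), np.float64(0.7500000000000002))
[ 0.64  0.21 -1.13  2.18  0.55  0.63  0.78] 39.1 [ 0.46790047  0.65389474 -0.35149809]
side 0.91 [216. 313.] 411 [110.  79.  65.]
side 0.8 [371. 269.] 2199 [ 55. 135. 123.]
top 0.85 [352. 439.] 2054 [ 56. 176. 165.]
top 0.6 [245. 311.] 521 [144. 122. 106.]
top 0.38 [165. 211.] 2095 [145. 141. 138.]
top 0.15 [147. 145.] 1765 [136.  81.  40.]
['side', 'top']
6 -0.005 [np.float64(0.736), np.float64(0.447)] | 6 0 [np.float64(0.784), np.float64(0.462)] | 6 0.005 [np.float64(0.761), np.float64(0.42)] | 9 -0.005 [np.float64(0.812), np.float64(0.628)] | 9 0 [np.float64(0.829), np.float64(0.674)] | 9 0.005 [np.float64(0.795), np.float64(0.61)] | 12 -0.005 [np.float64(0.887), np.float64(0.791)] | 12 0 [np.float64(
[... 257 characters left out ...]
.float64(0.649)] | 18 0 [np.float64(0.745), np.float64(0.685)] | 18 0.005 [np.float64(0.663), np.float64(0.627)] | 21 -0.005 [np.float64(0.683), np.float64(0.568)] | 21 0 [np.float64(0.653), np.float64(0.593)] | 21 0.005 [np.float64(0.576), np.float64(0.542)] | 24 -0.005 [np.float64(0.585), np.float64(0.503)] | 24 0 [np.float64(0.556), np.float64(0.528)] | 24 0.005 [np.float64(0.514), np.float64(0.485)] | 27 -0.005 [np.float64(0.499), np.float64(0.453)] | 27 0 [np.float64(0.48), np.float64(0.475)] | 27 0.005 [np.float64(0.448), np.float64(0.44)] | 30 -0.005 [np.float64(0.395), np.float64(0.415)] | 30 0 [np.float64(0.392), np.float64(0.436)] | 30 0.005 [np.float64(0.381), np.float64(0.402)] |
```

View pics/b3.png

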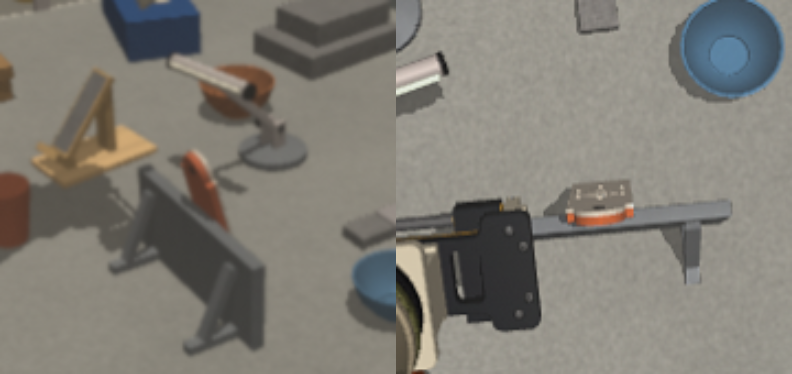

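The plaque stands on its plain end leaning against the middle of the board. Its white face points forward, which is up in the top view at about crop (600,200), and the gripper is clear of everything.

```bash
python3 -c "
from workcell import env,readout
print(abs(readout.state()['qvel']).max()); env.job_done()"
```

```text
0.003343999108399999
the job is handed in; nothing more can be done
```

I rested the plaque on the easel and let go. I then re-gripped it from the lug end and stood it on its plain end against the middle of the backboard. I also brought the lamp arm down, and handed the job in at about 39 s of the 72 s.

**Last checks, from both cameras:**
- **Plaque:** it leans about 12–15° with its glazed face away from the board. It is within about 5 mm of the board's middle, and the gripper is clear of everything.
- **Lamp arm:** the two views read 0.75–0.77 rad; the target was 0.785 and the allowed range is 0.665–0.905.
- **Other objects:** those in the last crops look unmoved, but I did not measure any of their positions against the start.

**What went wrong or disagreed:**
- **First lamp grasp missed:** the jaws closed above the tube and nothing moved. A table touch and the pictures showed the fingertips sit about 40 mm further back along the tool than the TCP reading and `nose_length` imply. I corrected for this in every later move.
- **Table touch force:** that touch briefly reached 55 N on the fingertips.
- **Kinematic model:** the arm model I fitted to check reach had position errors of up to 56 mm, so I used it only as a rough guide.
- **Pictures:** I viewed 12, two over the budget of 10.

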